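# Load the resin curing lamp and start it

## Task

Load the curing lamp: clear the colour pots off its loading shelf and stand them upright in the wooden tray, bring the resin castings from the mat to the shelf, and push every casting over the lip so that it drops down flat into the bay under the amber shield. Only when all the castings are in, press the start key all the way down and let it come up again. Leave the tall jar, the scissors and the dish where they are.

Things in the scene. Friction and masses are not known exactly. Their poses are not given: they have to be found in the camera images.
- lamp: UV post-cure lamp for resin castings, fixed to the table, 400 mm wide, its open side and loading shelf towards the robot. Origin on the table (z 0) under the middle of the lip's inner edge; x points away from the robot, across the lip into the bay, y to the left along the lip, z up. A control pod (x -75 to 15, y 186 to 248 mm, 40 mm high) at its left end carries the start key.
- shelf (a point): Middle of the loading shelf's top, at x -100, z 26 mm in the lamp's frame (axes as the lamp's). Flat smooth grey board, x -180 to -17 mm, y -180 to 180 mm, no fence towards the robot, 8 mm high fences at both sides.
- lip (a point): Middle of the lip's inner top edge (lamp frame x 0, z 29 mm). Steel strip along the whole shelf edge: a bevel climbs 3 mm from the shelf between x -17 and -5 mm, a flat top runs from -5 to 0 mm, then a sheer 15 mm drop to the bay floor.
- bay (a point): Middle of the bay floor (lamp frame x 42, y 0, z 14 mm). Recess x 0 to 84, y -180 to 180 mm between end cheeks; behind it the LED housing (x 84 to 130 mm, 80 mm high). A see-through amber shield roofs it from x 14 to 86 mm, underside 62 mm, top 66 mm above the table, so castings can only be slid in from the shelf. Castings must lie side by side.
- start_key (a joint): Start key of the lamp: a black round palm key 36 mm across, pressed straight down against a spring; 0 = up, 0.012 m = fully down (stop). Needs about 3 N to start moving and 8 N at the stop; springs back when let go.
- key_top (a point): Centre of the top face of the start key (74 mm above the table when up, at x -30, y 217 mm in the lamp's frame).
- pot_tray: Shallow open wooden tray on the table, fixed, outside 200 x 130 mm (its x and y), rim 22 mm high, walls and floor 6 mm thick (inside 188 x 118 mm, floor 6 mm above the table). Origin: centre of its underside. Room for both pots side by side along its x.
- mat: Grey rubber demoulding mat fixed on the table, 230 x 95 mm (its x and y), 3 mm thick; mat and pot tray lie on opposite sides of the lamp, either way round. Origin: centre of its underside.
- round_a: Round flat resin casting, 50 mm across, 10 mm thick, about 28 g. Starts lying flat on the lamp's loading shelf, behind a pot. Origin: centre of its underside, z up when flat. Ivory-coloured plain hard resin with a pale grey inlay on top. May be absent (None).
- square_a: Square flat resin casting, 48 x 48 mm, 10 mm thick, about 28 g; x and y along its sides. Starts lying flat on the lamp's loading shelf, behind a pot. Origin: centre of its underside, z up when flat. Ivory-coloured plain hard resin with a pale grey inlay on top. May be absent (None).
- round_b: Round flat resin casting, 50 mm across, 10 mm thick, about 28 g. Starts lying flat on the rubber mat. Origin: centre of its underside, z up when flat. Ivory-coloured plain hard resin with a pale grey inlay on top. May be absent (None).
- square_b: Square flat resin casting, 48 x 48 mm, 10 mm thick, about 28 g; x and y along its sides. Starts lying flat on the rubber mat. Origin: centre of its underside, z up when flat. Ivory-coloured plain hard resin with a pale grey inlay on top. May be absent (None).
- round_c: Round flat resin casting, 50 mm across, 10 mm thick, about 28 g. Starts lying flat on the rubber mat. Origin: centre of its underside, z up when flat. Ivory-coloured plain hard resin with a pale grey inlay on top. May be absent (None).
- pot_a: Small closed colour pot (round grey jar with a slightly narrower white lid), 50 mm across, 50 mm high, about 110 g. Starts upright on the loading shelf just before the lip, in the castings' way. Origin: centre of its underside.
- pot_b: Small closed colour pot (round grey jar with a slightly narrower white lid), 50 mm across, 50 mm high, about 110 g. Starts upright on the loading shelf just before the lip, in the castings' way. Origin: centre of its underside.
- tall_jar: Bystander: tall clear jar with a red lid, 86 mm across, 125 mm high, on the right, level with the back of the lamp. Origin at its underside.
- scissors: Bystander: scissors with green handles, about 170 mm long, lying on the table on the left near the robot. Origin near the pivot.
- glass_dish: Bystander: low glass dish, 90 mm across, 28 mm high, on the table to the right near the robot. Origin at its underside.

How it is judged:
By the outcome, as a careful person would: the job done as asked, in the order asked, and still so for the second after the job is handed in, with the robot touching nothing.
Of round_a, square_a, round_b, square_b, round_c only 3 to 4 are there at a start; the rules pass over those that are not, and their reading is None.
At some moment in a run one of round_a, square_a, round_b, square_b, round_c, pot_a, pot_b may be knocked a few centimetres aside while the robot is not near it.
It also fails if it takes over 210 s, if anything falls off the work surface, if the arm or the gripper's body presses on something with over 40 N, if the wrist force passes 120 N, or if a joint passes its speed limit or range.

## Robot

A 6-joint arm with a two-finger parallel gripper is mounted at the origin on the work surface. World frame = base frame: x ahead of the robot, y to its left, z up, the work surface at z = 0. Lengths are in mm, angles in degrees, forces in N, time in s.
With the tool pointing down it reaches from about 250 to 800 mm from the base axis. Payload 8.5 kg.
Tool frame: the origin (TCP) lies midway between the tips of the shut fingers; the grasp point (between the pads) lies 19 mm behind it; z points along the fingers, y is the line along which they close (so a half turn about z gives the same grasp; the last joint's range is limited). The gripper opens to 85 mm and grips with 20 to 120 N. Pads are 22 mm wide; open, the fingers measure 114 mm over their backs; the gripper's body (76 mm by 85 mm) begins 54 mm behind the grasp point. The pads swing forward as they close: fully open they stand 13 mm farther back than shut.
Start: joints at [-75.287, 13.648, -0.773, 75.585, 0, 90], TCP at [133.33, -507.742, 231.276] pointing down, gripper open.
Joint ranges: [-152.45, 152.45], [-59.26, 108.67], [-65.41, 83.53], [-104.44, 129.93], [-82.83, 76.93], [-180, 180]. Speed limits (degrees/s): [127.2, 127.2, 159.86, 180, 180, 180].

## Interface

Orientations are given as [roll, pitch, yaw] about the fixed x, y, z axes, in that order (R = Rz(yaw) Ry(pitch) Rx(roll)).
In Python, from rig import env gives the robot as it stands.
- The arm moves only by the tool step_arm, never from a script. Its argument "commands" is a list of rows, each an object of numbers: "tx", "ty", "tz": the shift along the tool's x, y, z in cm; "twist": the turn about the tool's z in rad. A call has 1 to 20 rows; each row shifts and turns the commanded pose from where the row before left it, along the tool's axes as they then stand; what a row does not reach is not made up. A row lasts 1/10 s, in which the tool goes at most 50 mm and 8.59 degrees, less where a joint would pass 70% of its speed; a pose out of reach is approached as far as the arm can. A call with a gripper value outside its range is refused whole. "fingers" is the closure, from 0 (fully open) to 1 (shut), set as the call begins (left out, the last holds). The fingers move at their own pace and stop on an object; "grip_force" is the grip in N (left out, the last holds). Time passes only in rows, so rows that do not move let the fingers close. It gives the time, the measured TCP pose, the force, the opening and the grip force at its end, in the units of the state.
- env.sense(): the state, without advancing time (a new reading comes with each control period).
- env.capture(name): name is "side" or "top" or "wrist"; returns a dict with "pixels" (400x640x3 uint8, red, green, blue), "depth" (400x640 float32, mm along the optical axis (not along the pixel's ray), 0 where there is no reading), "fx", "fy", "cx", "cy" (pixels), "distortion" ([k1, k2, p1, p2, k3] as OpenCV has them; the pictures are not rectified), "origin" and "attitude" of the camera in the world. Camera axes: x right, y down, z forward; pixel columns grow to the right and rows downward; lengths in mm; the calibration is good to about 2 mm. A picture is of the moment at which its call begins.
- env.sign_off(): hands the job in; it is judged then, once.
The state is a dict: "time_s": time; "qpos": joint angles; "dq": joint speeds; "joint_efforts": joint torques, N m; "eef_pos": TCP position; "eef_rot": TCP orientation; "wrist_force": force on the tool from outside, world axes, zero at the start; "ft_torque": the same for the moment, N m; "gripper_width": finger opening in mm; "gripper_force": force on a finger pad.
Only numpy, scipy, OpenCV 4.12 (cv2) and the standard library are available. Lean on these libraries where they do the work, as an engineer would, in place of code of your own. Each camera call takes 0.05 s, during which the arm holds its last target. There are 200 camera calls.

## Working session

There is one attempt and no reset: what is moved stays moved. The work goes in short steps, Python scripts to look and compute and a tool call to move; the robot and the scene stay as the last step left them, time stands still between calls to the robot, and variables do not carry over. Pictures are saved under pics/ and viewed, at most 14 in all, crops included, and the job is handed in when it is done.

Besides the shell and the picture viewer there is one more tool, called after ">>>" as name([rows], argument=value, ...), one row to a line, values as JSON. step_arm: Moves the arm, as the interface text tells. Its arguments: {"type":"object","properties":{"commands":{"type":"array"},"fingers":{"type":"number"},"grip_force":{"type":"number"}},"required":["commands"]}

```bash
ls; mkdir -p pics; cat > h.py <<'E'
import numpy as np, cv2, pickle
from rig import env
from scipy.spatial.transform import Rotation as R
def rot(a):
    a=np.array(a,float)
    return a if a.shape==(3,3) else R.from_euler('xyz',a,degrees=True).as_matrix()
def cap(n,f):
    c=env.capture(n); cv2.imwrite(f'pics/{f}.png',c['pixels'][:,:,::-1]); pickle.dump(c,open(f'pics/{f}.pkl','wb')); return c
def load(f): return pickle.load(open(f'pics/{f}.pkl','rb'))
def K(c): return np.array([[c['fx'],0,c['cx']],[0,c['fy'],c['cy']],[0,0,1.]])
def cloud(c):
    h,w=c['depth'].shape; v,u=np.mgrid[:h,:w]
    p=cv2.undistortPoints(np.stack([u,v],-1).reshape(-1,1,2).astype(float),K(c),np.array(c['distortion'])).reshape(h,w,2)
    d=c['depth'][...,None]; P=np.concatenate([p*d,d],-1)
    W=P@rot(c['attitude']).T+np.array(c['origin']); W[c['depth']==0]=np.nan; return W
def proj(c,pts):
    A=rot(c['attitude']); q=(np.atleast_2d(pts)-np.array(c['origin']))@A
    return cv2.projectPoints(q.astype(float),np.zeros(3),np.zeros(3),K(c),np.array(c['distortion']))[0].reshape(-1,2)
E
python3 - <<'E'
from h import *
for n in ('top','side'):
    c=cap(n,n+'0'); print(n,c['origin'],c['attitude'],c['fx'])
print(env.sense())
E
```

```text
pics
top [ 384.88076729   -3.48601265 1128.93818732] [-172.51450536    0.69819937  -89.96219198] 398.86195040559403
side [121.14221959 601.18206208 973.07480664] [-142.00434749   -0.79151997 -146.30141258] 500.50454894446756
{'time_s': 0.1, 'qpos': array([-7.52853389e+01,  1.36778073e+01, -8.10129529e-01,  7.55846430e+01,
        3.12278191e-04,  8.99991248e+01]), 'dq': array([-0.04574541, -0.09918466,  0.14330048, -0.06363631,  0.05602377,
        0.00810826]), 'joint_efforts': array([ 1.24253922e-03, -5.39722359e+01,  3.46998596e+01,  1.34782365e-02,
        1.24856906e-04,  6.23079188e-06]), 'eef_pos': array([ 133.26338918, -507.43419851,  230.75275466]), 'eef_rot': array([-1.79927420e+02, -3.13386624e-04,  1.47155359e+01]), 'wrist_force': array([0.52102074, 0.55990986, 0.46627709]), 'ft_torque': array([-0.05159051,  0.00613221, -0.0057393 ]), 'gripper_force': 0.0, 'gripper_width': 85.43279296178946}
```

View pics/top0.png

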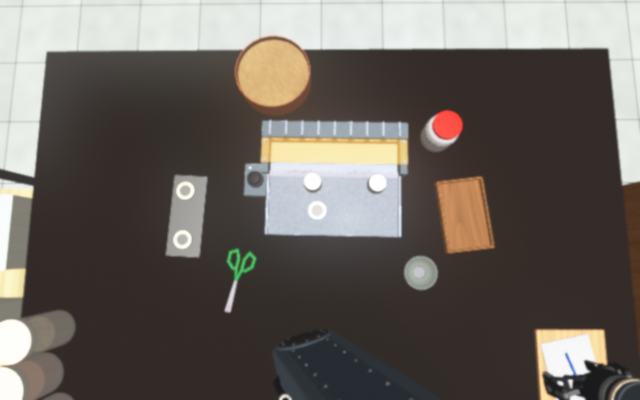

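View pics/side0.png

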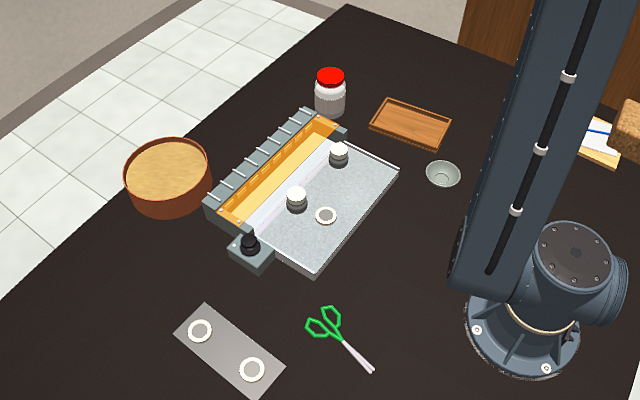

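The top view shows the lamp (pixels 262–408 × 120–237) and pots at (312,181) and (377,182). A round casting lies on the shelf at (317,210) and two more on the mat at (185,190) and (182,239). The tray is at (465,214) and the key at (255,180). The side view agrees, with pots at (297,197) and (339,152), a casting at (326,215), and mat castings at (200,330) and (252,369).

```bash
python3 - <<'E'
from h import *
t=load('top0'); s=load('side0'); T=cloud(t); S=cloud(s)
def at(W,u,v,r=2): return np.nanmedian(W[v-r:v+r+1,u-r:u+r+1].reshape(-1,3),0).round(1)
for n,a,b in (('potL',(312,181),(297,191)),('potR',(377,182),(339,148)),('castS',(317,210),(326,215)),('m1',(185,190),(200,330)),('m2',(182,239),(252,369)),('key',(255,179),(251,238)),('tray',(465,214),(411,123)),('dish',(421,272),(442,174)),('jar',(447,125),(331,76))):
    print(n,at(T,*a),at(S,*b))
def blob(W,m,name):
    n,l,st,ce=cv2.connectedComponentsWithStats(m.astype(np.uint8))
    for i in range(1,n):
        if st[i,4]>40:
            P=W[l==i]; c,(w,h),a=cv2.minAreaRect(P[:,:2].astype(np.float32))
            print(name,st[i,4],'rect',np.round(c,1),round(w),round(h),round(a,1),'mean',P.mean(0).round(1),'zmax',P[:,2].max().round(1))
for W,nm,c in ((T,'T',t),(S,'S',s)):
    z=W[...,2];x=W[...,0];y=W[...,1]
    print(nm,'table z',np.nanmedian(z[(x>300)&(x<700)&(abs(y)<500)]))
    reg=(x>250)&(x<800)&(abs(y)<480)
    hsv=cv2.cvtColor(c['pixels'],cv2.COLOR_RGB2HSV)
    brown=reg&(hsv[...,0]<16)&(hsv[...,1]>90)&(hsv[...,2]>70)&(y<-130)&(x<640)
    blob(W,brown,nm+' tray')
    mat=reg&(hsv[...,1]<60)&(hsv[...,2]>80)&(y>220)
    blob(W,mat,nm+' mat')
    lamp=reg&(z>20)&(z<33)&(abs(y)<230)&(x>380)&(x<620)
    blob(W,lamp,nm+' shelf')
    blob(W,reg&(z>68)&(abs(y)<260)&(x>400)&(x<620),nm+' high')
    wh=reg&(hsv[...,2]>200)&(hsv[...,1]<50)
    blob(W,wh,nm+' white')
E
```

```text
potL [565.2  34.7  75.4] [568.1  29.   76.2]
potR [ 561.9 -139.2   75.5] [ 564.3 -140.5   76.3]
castS [490.8  22.1  35.8] [491.3  23.8  37.3]
m1 [550.1 398.   13.4] [550.8 398.3  14.1]
m2 [411.6 399.9  13.3] [412.4 402.1  14.8]
key [570.9 188.2  73. ] [576.5 189.   73.8]
tray [ 482.1 -393.3    5.5] [ 484.2 -396.6    6.2]
dish [ 321.1 -265.1    5.1] [ 328.7 -273.     6.9]
jar [ 703.4 -317.   124.1] [ 703.  -313.   125.7]
T table z 2.08059036127122
T tray 3791 rect [ 483.5 -393.9] 213 146 6.5 mean [ 481.1 -391.     7.6] zmax 28.5
T mat 86 rect [582.1 228.2] 16 99 89.6 mean [578.2 227.5  20.8] zmax 43.1
T mat 2868 rect [479.7 395.9] 103 236 86.9 mean [477.7 394.    4.1] zmax 20.2
T mat 111 rect [274.2 256.6] 18 50 78.5 mean [272.8 255.4   5.4] zmax 11.9
T shelf 7650 rect [512.2 -27.7] 384 180 88.9 mean [507.7 -21.8  25.9] zmax 33.0
T high 136 rect [576.3 193.5] 34 34 47.8 mean [575.8 193.5  72.9] zmax 78.6
T high 220 rect [564.5  34.6] 44 42 46.1 mean [564.3  34.4  75.4] zmax 81.3
T high 220 rect [ 560.8 -139.2] 42 43 4.9 mean [ 560.8 -139.6   75.2] zmax 81.2
T white 139 rect [ 689.7 -3
[... 809 characters left out ...]
22 rect [ 562.5 -136.6] 43 45 30.0 mean [ 561.9 -135.7   75.8] zmax 81.6
S high 267 rect [566.7  36.4] 42 45 36.6 mean [565.7  38.   75.8] zmax 81.8
S high 199 rect [579.  196.2] 35 35 54.5 mean [577.7 197.5  73.6] zmax 78.3
S white 168 rect [ 692.5 -293.9] 77 33 31.5 mean [ 690.5 -289.9  100.6] zmax 109.5
S white 9650 rect [536.7 -18.6] 369 224 89.0 mean [526.4  -4.3  27.4] zmax 81.8
S white 99 rect [ 513.2 -204.3] 10 151 88.6 mean [ 511.6 -203.3   34.6] zmax 38.7
S white 250 rect [554.8 397.6] 46 54 39.2 mean [553.4 399.6  12.9] zmax 19.2
S white 113 rect [274.3 254.7] 13 52 72.6 mean [273.3 257.4   8.8] zmax 12.3
S white 298 rect [416.6 400.3] 48 53 60.4 mean [415.  401.7  12.8] zmax 19.1
```

>>> step_arm([
  {"twist": 0.1285},
  {"twist": 0.1285},
  {"tx": 3.06,"ty": -2.62},
  {"tx": 3.06,"ty": -2.62},
  {"tx": 3.06,"ty": -2.62},
  {"tx": 3.06,"ty": -2.62},
  {"tx": 3.06,"ty": -2.62},
  {"tx": 3.06,"ty": -2.62},
  {"tx": 3.06,"ty": -2.62},
  {"tx": 3.06,"ty": -2.62},
  {"tx": 3.06,"ty": -2.62},
  {"tx": 3.06,"ty": -2.62},
  {"tx": 3.06,"ty": -2.62},
  {"tx": 3.06,"ty": -2.62},
  {"tx": 3.06,"ty": -2.62},
  {"tx": 3.06,"ty": -2.62},
], fingers=0, grip_force=40)

```text
validation failed for argument at $.co...
```

>>> step_arm([
  {"tx": 0,"ty": 0,"tz": 0,"twist": 0.1285},
  {"tx": 0,"ty": 0,"tz": 0,"twist": 0.1285},
  {"tx": 3.06,"ty": -2.62,"tz": 0,"twist": 0},
  {"tx": 3.06,"ty": -2.62,"tz": 0,"twist": 0},
  {"tx": 3.06,"ty": -2.62,"tz": 0,"twist": 0},
  {"tx": 3.06,"ty": -2.62,"tz": 0,"twist": 0},
  {"tx": 3.06,"ty": -2.62,"tz": 0,"twist": 0},
  {"tx": 3.06,"ty": -2.62,"tz": 0,"twist": 0},
  {"tx": 3.06,"ty": -2.62,"tz": 0,"twist": 0},
  {"tx": 3.06,"ty": -2.62,"tz": 0,"twist": 0},
  {"tx": 3.06,"ty": -2.62,"tz": 0,"twist": 0},
  {"tx": 3.06,"ty": -2.62,"tz": 0,"twist": 0},
  {"tx": 3.06,"ty": -2.62,"tz": 0,"twist": 0},
  {"tx": 3.06,"ty": -2.62,"tz": 0,"twist": 0},
  {"tx": 3.06,"ty": -2.62,"tz": 0,"twist": 0},
  {"tx": 3.06,"ty": -2.62,"tz": 0,"twist": 0},
], fingers=0, grip_force=40)

```text
time_s: 1.7
eef_pos: [562.7, -139.6, 231.0]
eef_rot: [-180.0, 0.0, -0.0]
wrist_force: [0.6, -0.1, -0.4]
gripper_width: 85.5
gripper_force: 0.0
```

```bash
cat > loc.py <<'E'
import sys
from h import *
# world table of blobs: pots (z 66-84) and castings (white rings)
def run(cams,tag):
    for n in cams:
        c=cap(n,tag+n); W=cloud(c); x,y,z=W[...,0],W[...,1],W[...,2]
        hsv=cv2.cvtColor(c['pixels'],cv2.COLOR_RGB2HSV)
        for nm,m in (('pot',(z>66)&(z<84)&(hsv[...,1]<40)&(hsv[...,2]>150)&(abs(y)<250)&(x>380)&(x<600)),
          ('castShelf',(z>32)&(z<48)&(hsv[...,2]>150)&(abs(y+22)<172)&(x>400)&(x<600)),
          ('castMat',(z>9)&(z<22)&(y>330)&(y<460)&(x>340)&(x<620)),
          ('potTray',(z>46)&(z<64)&(y<-320)&(y>-470)&(x>360)&(x<600))):
            k,l,st,_=cv2.connectedComponentsWithStats(m.astype(np.uint8))
            for i in range(1,k):
                if st[i,4]>60:
                    P=W[l==i]; ce,(w,h),a=cv2.minAreaRect(P[:,:2].astype(np.float32))
                    print(n,nm,st[i,4],'rect',np.round(ce,1),round(w),round(h),round(a),'mean',P.mean(0).round(1))
run(sys.argv[2].split(','),sys.argv[1])
E
python3 loc.py a_ wrist,side
```

```text
wrist pot 1651 rect [567.5  32.4] 44 44 19 mean [568.3  30.7  74.2]
wrist pot 1565 rect [ 564.  -141.6] 44 44 89 mean [ 564.6 -141.1   74.8]
wrist castShelf 109 rect [578.6  13.4] 23 6 30 mean [578.6  12.4  43. ]
wrist castShelf 1296 rect [492.8  20.4] 50 50 78 mean [493.9  20.   35. ]
side pot 182 rect [ 564.7 -139.5] 42 43 85 mean [ 563.5 -138.1   76.6]
side pot 227 rect [568.4  35.8] 42 44 65 mean [567.3  36.3  76.5]
side castShelf 289 rect [492.6  24.2] 49 49 1 mean [492.7  24.8  36.6]
side castMat 435 rect [551.8 400.4] 49 48 73 mean [551.4 400.9  13.6]
side castMat 487 rect [414.2 401.8] 48 50 26 mean [413.3 402.5  13.6]
```

View pics/a_wrist.png

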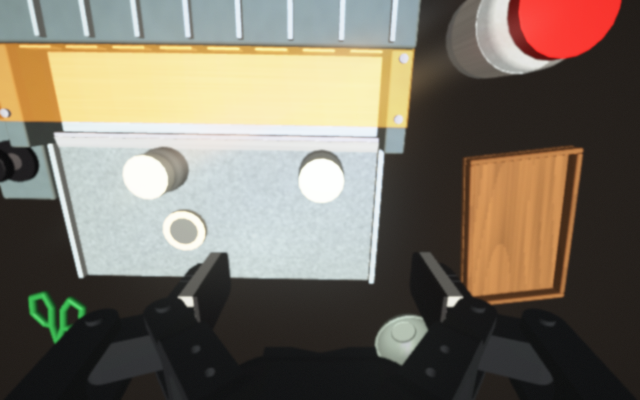

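The wrist view shows both pots before the lip at (150,176) and (321,178), the shelf casting at (184,230) and the tray on the right. The gripper is centred over the right pot.

>>> step_arm([
  {"tx": 0.1,"ty": 0.1,"tz": 4,"twist": 0},
  {"tx": 0,"ty": 0,"tz": 4,"twist": 0},
  {"tx": 0,"ty": 0,"tz": 4,"twist": 0},
  {"tx": 0,"ty": 0,"tz": 3,"twist": 0},
  {"tx": 0,"ty": 0,"tz": 2.4,"twist": 0},
  {"tx": 0,"ty": 0,"tz": 1.5,"twist": 0},
  {"tx": 0,"ty": 0,"tz": 0,"twist": 0},
], fingers=0)

```text
time_s: 2.5
eef_pos: [560.6, -141.9, 40.0]
eef_rot: [-179.9, 0.3, -0.0]
wrist_force: [-0.4, -0.3, 0.7]
gripper_width: 85.2
gripper_force: 0.0
```

>>> step_arm([
  {"tx": 0,"ty": 0,"tz": 0,"twist": 0},
  {"tx": 0,"ty": 0,"tz": 0,"twist": 0},
  {"tx": 0,"ty": 0,"tz": 0,"twist": 0},
  {"tx": 0,"ty": 0,"tz": 0,"twist": 0},
  {"tx": 0,"ty": 0,"tz": 0,"twist": 0},
  {"tx": 0,"ty": 0,"tz": 0,"twist": 0},
  {"tx": 0,"ty": 0,"tz": 0,"twist": 0},
  {"tx": 0,"ty": 0,"tz": 0,"twist": 0},
  {"tx": 0,"ty": 0,"tz": 0,"twist": 0},
  {"tx": 0,"ty": 0,"tz": 0,"twist": 0},
], fingers=1, grip_force=40)

```text
time_s: 3.5
eef_pos: [563.6, -141.8, 44.0]
eef_rot: [-180.0, -0.1, 0.0]
wrist_force: [-1.4, 1.8, 7.4]
gripper_width: 44.7
gripper_force: 38.4
```

>>> step_arm([
  {"tx": 0,"ty": 0,"tz": -1,"twist": 0},
  {"tx": 0,"ty": 0,"tz": -2,"twist": 0},
  {"tx": 0,"ty": 0,"tz": -3,"twist": 0},
  {"tx": 0,"ty": 0,"tz": -3,"twist": 0},
  {"tx": 0,"ty": 0,"tz": 0,"twist": 0},
  {"tx": 0,"ty": 0,"tz": 0,"twist": 0},
])

```text
time_s: 4.1
eef_pos: [563.3, -142.2, 133.6]
eef_rot: [180.0, -0.1, -0.0]
wrist_force: [-0.0, 0.8, -1.6]
gripper_width: 44.7
gripper_force: 38.0
```

```bash
python3 - <<'E'
from h import *
cap('wrist','b_wrist'); c=cap('side','b_side'); print(env.sense()['wrist_force'])
w=cv2.imread('pics/b_wrist.png')[100:400,150:500]; s=cv2.imread('pics/b_side.png')[30:180,250:425]
cv2.imwrite('pics/b.png',np.hstack([w,cv2.resize(s,(350,300))]))
E
```

```text
[-0.70021514  0.78459077 -0.40754798]
```

View pics/b.png

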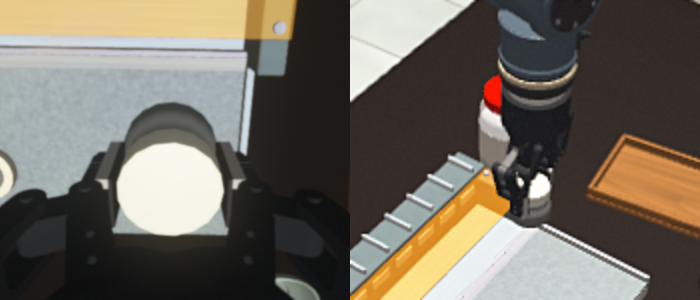

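The pot is held by its lid and hangs upright. Next I carry it to the far half of the tray.

>>> step_arm([
  {"tx": -0.44,"ty": 2,"tz": 0,"twist": 0},
  {"tx": -0.44,"ty": 3.3,"tz": 0,"twist": 0},
  {"tx": -0.44,"ty": 3.5,"tz": 0,"twist": 0},
  {"tx": -0.44,"ty": 3.5,"tz": 0,"twist": 0},
  {"tx": -0.44,"ty": 3.5,"tz": 0,"twist": 0},
  {"tx": -0.44,"ty": 3.5,"tz": 0,"twist": 0},
  {"tx": -0.44,"ty": 3.2,"tz": 0,"twist": 0},
  {"tx": -0.44,"ty": 2.2,"tz": 0,"twist": 0},
  {"tx": 0,"ty": 0,"tz": 0,"twist": 0},
  {"tx": 0,"ty": 0,"tz": 2,"twist": 0},
  {"tx": 0,"ty": 0,"tz": 3,"twist": 0},
  {"tx": 0,"ty": 0,"tz": 3,"twist": 0},
  {"tx": 0,"ty": 0,"tz": 1.5,"twist": 0},
  {"tx": 0,"ty": 0,"tz": 0.8,"twist": 0},
  {"tx": 0,"ty": 0,"tz": 0.2,"twist": 0},
  {"tx": 0,"ty": 0,"tz": 0,"twist": 0},
  {"tx": 0,"ty": 0,"tz": 0,"twist": 0},
])

```text
time_s: 5.9
eef_pos: [528.2, -389.2, 28.3]
eef_rot: [180.0, -0.1, -0.0]
wrist_force: [0.4, -0.1, -0.9]
gripper_width: 44.6
gripper_force: 38.1
```

>>> step_arm([
  {"tx": 0,"ty": 0,"tz": 0.15,"twist": 0},
  {"tx": 0,"ty": 0,"tz": 0.15,"twist": 0},
  {"tx": 0,"ty": 0,"tz": 0.15,"twist": 0},
  {"tx": 0,"ty": 0,"tz": 0,"twist": 0},
  {"tx": 0,"ty": 0,"tz": 0,"twist": 0},
])

```text
time_s: 6.4
eef_pos: [527.9, -389.2, 24.1]
eef_rot: [180.0, -0.1, -0.0]
wrist_force: [-1.9, 1.5, 8.9]
gripper_width: 44.3
gripper_force: 39.7
```

>>> step_arm([
  {"tx": 0,"ty": 0,"tz": 0,"twist": 0},
  {"tx": 0,"ty": 0,"tz": 0,"twist": 0},
  {"tx": 0,"ty": 0,"tz": 0,"twist": 0},
  {"tx": 0,"ty": 0,"tz": 0,"twist": 0},
  {"tx": 0,"ty": 0,"tz": 0,"twist": 0},
  {"tx": 0,"ty": 0,"tz": -2,"twist": 0},
  {"tx": 0,"ty": 0,"tz": -3,"twist": 0},
  {"tx": 0,"ty": 0,"tz": -4,"twist": 0},
  {"tx": 0,"ty": 0,"tz": -5,"twist": 0},
  {"tx": 0,"ty": 0,"tz": -5,"twist": 0},
  {"tx": 0,"ty": 0,"tz": 0,"twist": 0},
], fingers=0.25)

```text
time_s: 7.5
eef_pos: [529.9, -390.7, 220.6]
eef_rot: [179.6, -0.5, -0.0]
wrist_force: [0.4, -1.0, -0.5]
gripper_width: 64.0
gripper_force: 0.0
```

>>> step_arm([
  {"tx": 0.32,"ty": -2,"tz": 0,"twist": 0},
  {"tx": 0.32,"ty": -3.6,"tz": 0,"twist": 0},
  {"tx": 0.32,"ty": -3.8,"tz": 0,"twist": 0},
  {"tx": 0.32,"ty": -3.8,"tz": 0,"twist": 0},
  {"tx": 0.32,"ty": -3.8,"tz": 0,"twist": 0},
  {"tx": 0.32,"ty": -3.8,"tz": 0,"twist": 0},
  {"tx": 0.32,"ty": -3.8,"tz": 0,"twist": 0},
  {"tx": 0.32,"ty": -3.8,"tz": 0,"twist": 0},
  {"tx": 0.32,"ty": -3.8,"tz": 0,"twist": 0},
  {"tx": 0.32,"ty": -3.8,"tz": 0,"twist": 0},
  {"tx": 0.32,"ty": -3.8,"tz": 0,"twist": 0},
  {"tx": 0.32,"ty": -2.6,"tz": 0,"twist": 0},
  {"tx": 0,"ty": 0,"tz": 0,"twist": 0},
], fingers=0)

```text
time_s: 8.8
eef_pos: [565.8, 20.3, 212.0]
eef_rot: [-179.2, 0.1, 1.6]
wrist_force: [0.4, -1.3, 1.0]
gripper_width: 85.5
gripper_force: 0.0
```

```bash
python3 loc.py c_ wrist,side
```

```text
wrist pot 1761 rect [567.9  33.3] 44 44 55 mean [568.6  33.2  74.8]
wrist castShelf 1402 rect [493.8  21.4] 48 49 1 mean [494.2  21.4  35.1]
wrist castMat 663 rect [549.1 383.6] 24 49 75 mean [550.1 384.6  11.6]
wrist castMat 1015 rect [413.6 398.4] 49 51 44 mean [414.7 397.   11.8]
side pot 226 rect [567.7  35.3] 42 44 36 mean [567.5  36.   76.2]
side castShelf 288 rect [492.8  23.7] 47 49 12 mean [492.8  24.5  36.6]
side castMat 433 rect [552.4 400.8] 49 49 84 mean [551.4 401.   13.5]
side castMat 487 rect [414.1 402.3] 48 49 27 mean [413.3 402.6  13.6]
side potTray 175 rect [ 528.2 -384.4] 43 45 47 mean [ 526.7 -381.9   55. ]
```

>>> step_arm([
  {"tx": 0.2,"ty": -1.3,"tz": 0,"twist": 0.02},
  {"tx": 0,"ty": 0,"tz": 3,"twist": 0},
  {"tx": 0,"ty": 0,"tz": 4,"twist": 0},
  {"tx": 0,"ty": 0,"tz": 4,"twist": 0},
  {"tx": 0,"ty": 0,"tz": 3,"twist": 0},
  {"tx": 0,"ty": 0,"tz": 2,"twist": 0},
  {"tx": 0,"ty": 0,"tz": 1,"twist": 0},
  {"tx": 0,"ty": 0,"tz": 0,"twist": 0},
  {"tx": 0,"ty": 0,"tz": 0,"twist": 0},
], fingers=0)

```text
time_s: 9.8
eef_pos: [568.6, 22.0, 44.0]
eef_rot: [-178.6, -0.0, 1.5]
wrist_force: [0.1, -0.6, -0.0]
gripper_width: 85.3
gripper_force: 0.0
```

>>> step_arm([
  {"tx": 0,"ty": 0,"tz": 0,"twist": 0},
  {"tx": 0,"ty": 0,"tz": 0,"twist": 0},
  {"tx": 0,"ty": 0,"tz": 0,"twist": 0},
  {"tx": 0,"ty": 0,"tz": 0,"twist": 0},
  {"tx": 0,"ty": 0,"tz": 0,"twist": 0},
  {"tx": 0,"ty": 0,"tz": 0,"twist": 0},
  {"tx": 0,"ty": 0,"tz": 0,"twist": 0},
  {"tx": 0,"ty": 0,"tz": 0,"twist": 0},
  {"tx": 0,"ty": 0,"tz": 0,"twist": 0},
], fingers=1, grip_force=40)

```text
time_s: 10.7
eef_pos: [568.8, 23.2, 44.9]
eef_rot: [-178.6, -0.1, 1.6]
wrist_force: [-2.6, 2.6, 12.1]
gripper_width: 44.4
gripper_force: 37.1
```

```bash
python3 - <<'E'
from h import *
s=env.sense(); print(s['qpos'].round(1),s['dq'].round(2),s['eef_pos'],s['eef_rot'],s['wrist_force'],s['joint_efforts'].round(1),s['ft_torque'])
E
```

```text
[  1.6  24.8 -13.1  51.9   1.4 180. ] [ 0.03 -0.01  0.02 -0.17  0.16  0.01] [568.78095097  23.15101317  44.92044191] [-1.78575595e+02 -1.22621441e-01  1.56906576e+00] [-2.57001215  2.5741225  12.10690222] [ -1.7 -56.6  26.8  -1.1  -0.8  -0. ] [ 0.5007723   0.5645556  -0.01352784]
```

>>> step_arm([
  {"tx": 0,"ty": 0,"tz": -1,"twist": 0},
  {"tx": 0,"ty": 0,"tz": -2,"twist": 0},
  {"tx": 0,"ty": 0,"tz": -3,"twist": 0},
  {"tx": 0,"ty": 0,"tz": -3,"twist": 0},
  {"tx": 0,"ty": 0,"tz": 0,"twist": 0},
  {"tx": 0,"ty": 0,"tz": 0,"twist": 0},
])

```text
time_s: 11.3
eef_pos: [568.4, 20.3, 133.8]
eef_rot: [-178.6, -0.1, 1.5]
wrist_force: [0.2, 0.5, -2.2]
gripper_width: 43.6
gripper_force: 40.0
```

>>> step_arm([
  {"tx": -0.8,"ty": 2.2,"tz": 0,"twist": 0},
  {"tx": -1.2,"ty": 3.5,"tz": 0,"twist": 0},
  {"tx": -1.2,"ty": 3.5,"tz": 0,"twist": 0},
  {"tx": -1.2,"ty": 3.5,"tz": 0,"twist": 0},
  {"tx": -1.2,"ty": 3.5,"tz": 0,"twist": 0},
  {"tx": -1.2,"ty": 3.5,"tz": 0,"twist": 0},
  {"tx": -1.2,"ty": 3.5,"tz": 0,"twist": 0},
  {"tx": -1.2,"ty": 3.5,"tz": 0,"twist": 0},
  {"tx": -1.2,"ty": 3.5,"tz": 0,"twist": 0},
  {"tx": -1.2,"ty": 3.5,"tz": 0,"twist": 0},
  {"tx": -1.2,"ty": 3.5,"tz": 0,"twist": 0},
  {"tx": -1.2,"ty": 3.5,"tz": 0,"twist": 0},
  {"tx": -0.5,"ty": 1,"tz": 0,"twist": 0},
  {"tx": 0,"ty": 0,"tz": 0,"twist": 0},
  {"tx": 0,"ty": 0,"tz": 0,"twist": 0},
])

```text
time_s: 12.8
eef_pos: [434.0, -399.1, 122.3]
eef_rot: [-178.5, 0.1, 1.5]
wrist_force: [-1.1, 1.0, -1.7]
gripper_width: 44.0
gripper_force: 40.2
```

>>> step_arm([
  {"tx": 0,"ty": 0,"tz": 2,"twist": 0},
  {"tx": 0,"ty": 0,"tz": 3,"twist": 0},
  {"tx": 0,"ty": 0,"tz": 2.5,"twist": 0},
  {"tx": 0,"ty": 0,"tz": 1.3,"twist": 0},
  {"tx": 0,"ty": 0,"tz": 0.4,"twist": 0},
  {"tx": 0,"ty": 0,"tz": 0.2,"twist": 0},
  {"tx": 0,"ty": 0,"tz": 0.2,"twist": 0},
  {"tx": 0,"ty": 0,"tz": 0.1,"twist": 0},
  {"tx": 0,"ty": 0,"tz": 0,"twist": 0},
  {"tx": 0,"ty": 0,"tz": 0,"twist": 0},
])

```text
time_s: 13.8
eef_pos: [434.4, -398.2, 26.7]
eef_rot: [-178.7, -0.0, 1.5]
wrist_force: [0.5, -0.5, -1.8]
gripper_width: 44.2
gripper_force: 40.2
```

>>> step_arm([
  {"tx": 0,"ty": 0,"tz": 0.1,"twist": 0},
  {"tx": 0,"ty": 0,"tz": 0.1,"twist": 0},
  {"tx": 0,"ty": 0,"tz": 0.1,"twist": 0},
  {"tx": 0,"ty": 0,"tz": 0,"twist": 0},
  {"tx": 0,"ty": 0,"tz": 0,"twist": 0},
])

```text
time_s: 14.3
eef_pos: [434.5, -398.1, 25.3]
eef_rot: [-178.7, -0.1, 1.5]
wrist_force: [-4.0, 4.6, 18.0]
gripper_width: 44.0
gripper_force: 43.5
```

>>> step_arm([
  {"tx": 0,"ty": 0,"tz": 0,"twist": 0},
  {"tx": 0,"ty": 0,"tz": 0,"twist": 0},
  {"tx": 0,"ty": 0,"tz": 0,"twist": 0},
  {"tx": 0,"ty": 0,"tz": 0,"twist": 0},
  {"tx": 0,"ty": 0,"tz": 0,"twist": 0},
  {"tx": 0,"ty": 0,"tz": -2,"twist": 0},
  {"tx": 0,"ty": 0,"tz": -3,"twist": 0},
  {"tx": 0,"ty": 0,"tz": -4,"twist": 0},
  {"tx": 0,"ty": 0,"tz": -5,"twist": 0},
  {"tx": 0,"ty": 0,"tz": -3,"twist": 0},
  {"tx": 0,"ty": 0,"tz": 0,"twist": 0},
], fingers=0.25)

```text
time_s: 15.4
eef_pos: [436.0, -403.5, 197.9]
eef_rot: [-178.9, -0.3, 1.5]
wrist_force: [0.6, -0.6, -0.8]
gripper_width: 64.1
gripper_force: 0.0
```

>>> step_arm([
  {"tx": 0,"ty": 0,"tz": 0,"twist": -0.148},
  {"tx": 0,"ty": 0,"tz": 0,"twist": -0.148},
  {"tx": 0,"ty": 0,"tz": 0,"twist": -0.148},
  {"tx": 0,"ty": 0,"tz": 0,"twist": -0.148},
  {"tx": 0,"ty": 0,"tz": 0,"twist": -0.148},
  {"tx": 0,"ty": 0,"tz": 0,"twist": -0.148},
  {"tx": 0,"ty": 0,"tz": 0,"twist": -0.148},
  {"tx": 0,"ty": 0,"tz": 0,"twist": -0.148},
  {"tx": 0,"ty": 0,"tz": 0,"twist": -0.148},
  {"tx": 0,"ty": 0,"tz": 0,"twist": -0.148},
  {"tx": 0,"ty": 0,"tz": 0,"twist": -0.148},
  {"tx": 0,"ty": 0,"tz": 0,"twist": -0.148},
  {"tx": 0,"ty": 0,"tz": 0,"twist": -0.148},
  {"tx": 0,"ty": 0,"tz": 0,"twist": -0.148},
  {"tx": 0,"ty": 0,"tz": 0,"twist": -0.148},
  {"tx": 0,"ty": 0,"tz": 0,"twist": -0.148},
  {"tx": 0,"ty": 0,"tz": 0,"twist": -0.148},
  {"tx": 0,"ty": 0,"tz": 0,"twist": -0.148},
  {"tx": 0,"ty": 0,"tz": 0,"twist": -0.148},
  {"tx": 0,"ty": 0,"tz": 0,"twist": -0.148},
])

```text
time_s: 17.4
eef_pos: [434.1, -401.6, 192.1]
eef_rot: [178.6, -0.3, 171.5]
wrist_force: [-0.6, -0.2, 0.6]
gripper_width: 64.1
gripper_force: 0.0
```

>>> step_arm([
  {"tx": 0,"ty": 0,"tz": 0,"twist": -0.14},
  {"tx": 0,"ty": 0,"tz": 0,"twist": 0},
  {"tx": 0,"ty": 0,"tz": 0,"twist": 0},
], fingers=0.76)

```text
time_s: 17.7
eef_pos: [434.2, -401.7, 192.5]
eef_rot: [178.6, -0.1, 178.9]
wrist_force: [0.2, -0.6, -0.2]
gripper_width: 21.4
gripper_force: 0.0
```

```bash
python3 loc.py d_ top,side; python3 - <<'E'
from h import *
s=env.sense(); print(s['qpos'].round(1),s['eef_pos'].round(1),s['eef_rot'].round(2),s['gripper_width'])
# lamp pose: key position + shelf edge line from wrist picture a_wrist
c=load('top0');W=cloud(c)
x,y,z=W[...,0],W[...,1],W[...,2]
m=(z>77)&(z<95)&(x>640)&(abs(y)<230)
print('housing',cv2.minAreaRect(W[m][:,:2].astype(np.float32)))
E
```

```text
top castShelf 243 rect [489.7  23.5] 47 47 0 mean [490.1  22.5  35.8]
top castMat 226 rect [548.9 398.3] 48 48 64 mean [549.3 398.1  12.7]
top castMat 237 rect [410.4 399.7] 47 48 0 mean [410.9 399.7  13. ]
top potTray 225 rect [ 526.2 -387.7] 43 44 43 mean [ 525.5 -387.5   55.2]
top potTray 230 rect [ 431.1 -397.9] 45 40 90 mean [ 431.1 -396.2   55.3]
side castShelf 287 rect [492.8  23.8] 48 51 57 mean [492.8  24.5  36.4]
side castMat 436 rect [551.9 400.7] 49 49 76 mean [551.3 400.9  13.5]
side castMat 491 rect [413.6 402.1] 49 49 73 mean [413.3 402.5  13.7]
side potTray 182 rect [ 527.9 -384.3] 44 47 41 mean [ 526.4 -382.1   54.5]
side potTray 184 rect [ 432.5 -394.2] 44 46 17 mean [ 432.1 -391.7   55.2]
[-43.3  21.8   5.3  74.6   1.  -42.3] [ 434.3 -401.8  192.8] [ 1.7860e+02 -1.1000e-01  1.7897e+02] 20.287808959998813
housing ((765.0547485351562, 44.23005676269531), (506.2284240722656, 245.90647888183594), 51.89535140991211)
```

>>> step_arm([
  {"tx": 0,"ty": 2.1,"tz": 0,"twist": 0},
  {"tx": 0,"ty": 4,"tz": 0,"twist": 0},
  {"tx": 0,"ty": 4,"tz": 0,"twist": 0},
  {"tx": 0,"ty": 4,"tz": 0,"twist": 0},
  {"tx": 0,"ty": 4,"tz": 0,"twist": 0},
  {"tx": 0,"ty": 4,"tz": 0,"twist": 0},
  {"tx": 0,"ty": 4,"tz": 0,"twist": 0},
  {"tx": 0,"ty": 4,"tz": 0,"twist": 0},
  {"tx": 0,"ty": 4,"tz": 0,"twist": 0},
  {"tx": 0,"ty": 4,"tz": 0,"twist": 0},
  {"tx": 0,"ty": 4,"tz": 0,"twist": 0},
  {"tx": 0,"ty": 0,"tz": 3,"twist": 0},
  {"tx": 0,"ty": 0,"tz": 4,"twist": 0},
  {"tx": 0,"ty": 0,"tz": 4,"twist": 0},
  {"tx": 0,"ty": 0,"tz": 3,"twist": 0},
  {"tx": 0,"ty": 0,"tz": 1.5,"twist": 0},
  {"tx": 0,"ty": 0,"tz": 0,"twist": 0},
  {"tx": 0,"ty": 0,"tz": 0,"twist": 0},
])

```text
time_s: 19.6
eef_pos: [440.6, 22.7, 48.6]
eef_rot: [178.6, -0.1, 179.1]
wrist_force: [0.7, 0.1, -0.2]
gripper_width: 20.4
gripper_force: 0.0
```

```bash
python3 loc.py e_ wrist,side
```

```text
wrist castShelf 3285 rect [490.7  20.9] 47 39 1 mean [490.5  21.2  35. ]
side castShelf 190 rect [497.2  27.9] 38 49 47 mean [496.6  29.8  36.6]
side castMat 434 rect [551.9 400.5] 49 47 80 mean [551.4 401.   13.5]
side castMat 486 rect [413.7 401.8] 48 48 84 mean [413.2 402.4  13.6]
side potTray 178 rect [ 527.7 -384.1] 45 44 42 mean [ 526.7 -381.9   55. ]
side potTray 193 rect [ 432.9 -394.9] 43 49 24 mean [ 431.6 -391.5   54.9]
```

View pics/e_side.png

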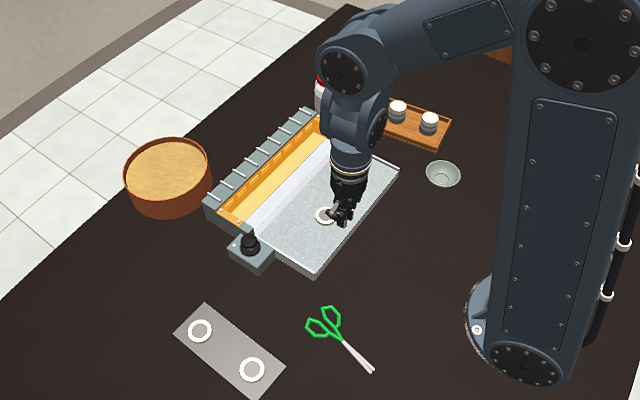

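The side view shows both pots standing in the tray at (398,112) and (430,123). The gripper is down on the shelf just behind the casting at (326,215).

>>> step_arm([
  {"tx": 0,"ty": 0,"tz": 1,"twist": 0},
  {"tx": 0,"ty": 0,"tz": 0.75,"twist": 0},
  {"tx": -0.5,"ty": 0,"tz": 0,"twist": 0},
  {"tx": -1,"ty": 0,"tz": 0,"twist": 0},
  {"tx": -1,"ty": 0,"tz": 0,"twist": 0},
  {"tx": -1,"ty": 0,"tz": 0,"twist": 0},
  {"tx": -1,"ty": 0,"tz": 0,"twist": 0},
  {"tx": -1,"ty": 0,"tz": 0,"twist": 0},
  {"tx": -1,"ty": 0,"tz": 0,"twist": 0},
  {"tx": -1,"ty": 0,"tz": 0,"twist": 0},
  {"tx": -1,"ty": 0,"tz": 0,"twist": 0},
  {"tx": -1,"ty": 0,"tz": 0,"twist": 0},
  {"tx": -0.5,"ty": 0,"tz": 0,"twist": 0},
  {"tx": 0,"ty": 0,"tz": 0,"twist": 0},
])

```text
time_s: 21.1
eef_pos: [541.2, 21.6, 30.6]
eef_rot: [178.6, -0.1, 179.2]
wrist_force: [-0.0, -0.1, -0.1]
gripper_width: 20.5
gripper_force: 0.0
```

```bash
python3 loc.py f_ wrist,side
```

```text
wrist castShelf 731 rect [556.5  20. ] 13 22 2 mean [556.1  20.3  35.2]
wrist castShelf 463 rect [587.6  19.9] 34 15 87 mean [589.   20.1  37.3]
side castMat 431 rect [552.5 400.6] 49 48 82 mean [551.5 400.8  13.6]
side castMat 491 rect [413.3 402.1] 48 49 64 mean [413.3 402.4  13.5]
side potTray 180 rect [ 527.4 -384.8] 43 46 5 mean [ 526.3 -382.1   54.7]
side potTray 180 rect [ 434.3 -392.3] 41 47 37 mean [ 432.5 -390.4   55. ]
```

View pics/f_wrist.png

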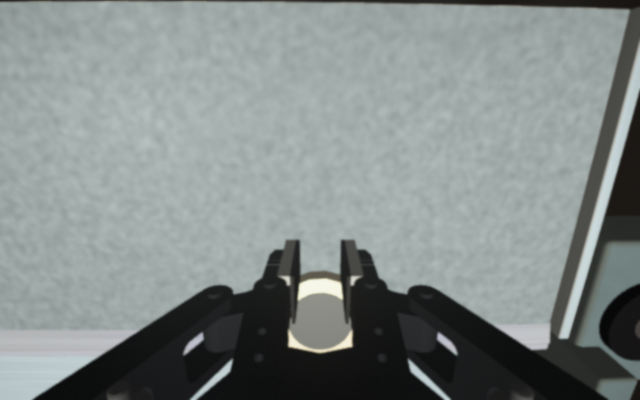

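The casting sits nested ahead of the fingertips at (320,310), at the bevel. I keep pushing it over the lip.

>>> step_arm([
  {"tx": -0.5,"ty": 0,"tz": -0.1,"twist": 0},
  {"tx": -0.7,"ty": 0,"tz": 0,"twist": 0},
  {"tx": -0.7,"ty": 0,"tz": 0,"twist": 0},
  {"tx": -0.7,"ty": 0,"tz": 0,"twist": 0},
  {"tx": -0.7,"ty": 0,"tz": 0,"twist": 0},
  {"tx": -0.7,"ty": 0,"tz": 0,"twist": 0},
  {"tx": -0.7,"ty": 0,"tz": 0,"twist": 0},
  {"tx": -0.5,"ty": 0,"tz": 0,"twist": 0},
  {"tx": -0.3,"ty": 0,"tz": 0,"twist": 0},
  {"tx": 0,"ty": 0,"tz": 0,"twist": 0},
  {"tx": 0,"ty": 0,"tz": 0,"twist": 0},
])

```text
time_s: 22.3
eef_pos: [595.2, 20.8, 31.5]
eef_rot: [178.6, -0.1, 179.2]
wrist_force: [0.2, -0.4, 0.7]
gripper_width: 20.4
gripper_force: 0.0
```

```bash
python3 - <<'E'
from h import *
w=cap('wrist','g_w')['pixels']; s=cap('side','g_s')['pixels']; t=cap('top','g_t')['pixels']
f=lambda i,r,c: cv2.resize(i[r[0]:r[1],c[0]:c[1]],(390,290),interpolation=cv2.INTER_CUBIC)
cv2.imwrite('pics/g.png',np.hstack([f(w,(200,400),(180,460)),f(s,(90,270),(190,430))])[:,:,::-1])
E
```

View pics/g.png

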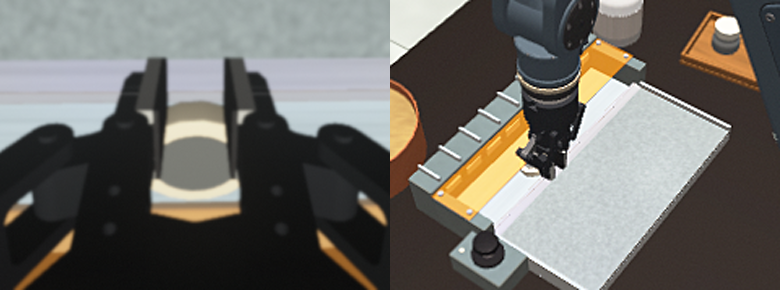

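The crop shows the casting past the lip, with its inlay at (195,160). I nudge it slightly further, then withdraw and check.

>>> step_arm([
  {"tx": -0.3,"ty": 0,"tz": 0,"twist": 0},
  {"tx": 0,"ty": 0,"tz": 0,"twist": 0},
  {"tx": 1,"ty": 0,"tz": 0,"twist": 0},
  {"tx": 3,"ty": 0,"tz": 0,"twist": 0},
  {"tx": 3,"ty": 0,"tz": -1,"twist": 0},
  {"tx": 3,"ty": 0,"tz": -3,"twist": 0},
  {"tx": 1,"ty": 0,"tz": -4,"twist": 0},
  {"tx": 0,"ty": 0,"tz": -4,"twist": 0},
  {"tx": 0,"ty": 1,"tz": -4,"twist": 0},
  {"tx": 0,"ty": 3,"tz": -1,"twist": 0},
  {"tx": 0,"ty": 4,"tz": 0,"twist": 0},
  {"tx": 0,"ty": 4,"tz": 0,"twist": 0},
  {"tx": 0,"ty": 4,"tz": 0,"twist": 0},
  {"tx": 0,"ty": 4,"tz": 0,"twist": 0},
  {"tx": 0,"ty": 4,"tz": 0,"twist": 0},
  {"tx": 0,"ty": 4,"tz": 0,"twist": 0},
  {"tx": 0,"ty": 4,"tz": 0,"twist": 0},
  {"tx": 0,"ty": 3,"tz": 0,"twist": 0},
  {"tx": 0,"ty": 0,"tz": 0,"twist": 0},
  {"tx": 0,"ty": 0,"tz": 0,"twist": 0},
], fingers=0)

```text
time_s: 24.45
eef_pos: [492.9, 368.1, 209.5]
eef_rot: [178.7, -0.1, 179.2]
wrist_force: [0.1, -0.8, -0.8]
gripper_width: 85.6
gripper_force: 0.0
```

```bash
python3 loc.py h_ top,side; python3 - <<'E'
from h import *
s=load('h_side'); t=load('h_top')
f=lambda i,r,c: cv2.resize(i[r[0]:r[1],c[0]:c[1]],(390,290),interpolation=cv2.INTER_CUBIC)
cv2.imwrite('pics/h.png',np.hstack([f(t['pixels'],(105,215),(240,390)),f(s['pixels'],(100,260),(190,405))])[:,:,::-1])
W=cloud(t); z=W[...,2]; x,y=W[...,0],W[...,1]
m=(x>595)&(x<700)&(abs(y-22)<45); 
v,u=np.where(m); print(u.min(),u.max(),v.min(),v.max())
c=313
for r in range(v.min(),v.max()+1,1): print(r,W[r,c].round(0),t['pixels'][r,c],end=' | ')
E
```

```text
top castMat 154 rect [557.6 395.4] 49 31 71 mean [555.7 396.   12.9]
top castMat 241 rect [410.4 399.8] 47 49 0 mean [410.8 400.   12.9]
top potTray 222 rect [ 525.4 -389.1] 45 42 90 mean [ 525.6 -387.7   55.2]
top potTray 230 rect [ 430.9 -397.7] 45 40 89 mean [ 431.  -396.1   55.5]
side castMat 434 rect [551.5 400.2] 48 50 43 mean [551.1 400.8  13.6]
side castMat 485 rect [413.7 402.3] 49 48 85 mean [413.3 402.4  13.5]
side potTray 177 rect [ 527.1 -383.3] 42 47 31 mean [ 526.7 -382.3   54.8]
side potTray 191 rect [ 432.5 -394.6] 44 47 21 mean [ 431.6 -391.2   55.1]
301 333 132 173
132 [702.  33.  70.] [159 169 177] | 133 [698.  33.  72.] [160 170 177] | 134 [697.  33.  68.] [159 169 177] | 135 [692.  33.  73.] [158 167 173] | 136 [690.  33.  72.] [155 157 158] | 137 [689.  33.  67.] [171 152 128] | 138 [686.  33.  67.] [214 175 115] | 139 [683.  33.  67.] [232 195 120] | 140 [681.  33.  65.] [228 188 112] | 141 [678.  33.  64.] [222 179 106] | 142 [675.  33.  64.] [230 194 125] | 143 [671.  33.  68.] [244 222 155] | 144 [669.  33.  67.] [249 232 172] | 145 [667.  33.  64.] [250 23
[... 344 characters left out ...]
5 [638.  33.  66.] [252 238 175] | 156 [636.  33.  63.] [253 240 172] | 157 [633.  33.  63.] [252 238 165] | 158 [630.  33.  68.] [250 231 154] | 159 [628.  33.  63.] [245 222 144] | 160 [625.  33.  63.] [242 217 139] | 161 [622.  33.  66.] [238 213 140] | 162 [620.  33.  63.] [228 205 147] | 163 [623.  34.  34.] [210 194 164] | 164 [620.  34.  33.] [217 205 186] | 165 [618.  34.  33.] [239 230 214] | 166 [615.  34.  34.] [250 244 229] | 167 [611.  33.  38.] [250 244 228] | 168 [609.  34.  35.] [240 231 215] | 169 [606.  34.  32.] [220 214 207] | 170 [608.  34.  10.] [219 218 225] | 171 [601.  34.  28.] [225 225 236] | 172 [599.  34.  26.] [227 225 236] | 173 [596.  34.  29.] [227 224 235] |
```

View pics/h.png

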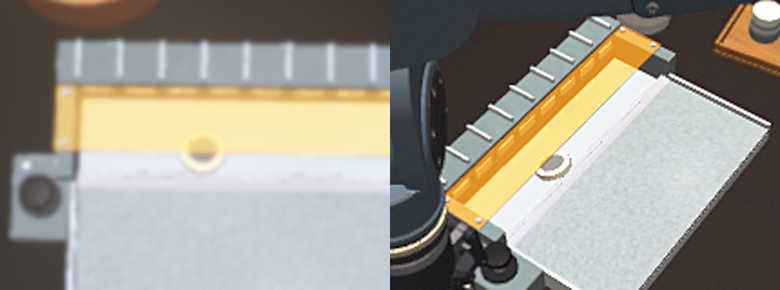

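The casting lies across the lip edge at (202,150). Depth puts its rear top at about 37 mm, so its rear still rests on the lip, and I'll push it home on the next pass. The arm is by the mat, so I fetch a casting first.

>>> step_arm([
  {"tx": 2,"ty": 0.9,"tz": 0,"twist": 0},
  {"tx": 3,"ty": 1,"tz": 0,"twist": 0},
  {"tx": 3,"ty": 1,"tz": 0,"twist": 0},
  {"tx": 0,"ty": 0,"tz": 3,"twist": 0},
  {"tx": 0,"ty": 0,"tz": 4,"twist": 0},
  {"tx": 0,"ty": 0,"tz": 4,"twist": 0},
  {"tx": 0,"ty": 0,"tz": 3,"twist": 0},
  {"tx": 0,"ty": 0,"tz": 0,"twist": 0},
  {"tx": 0,"ty": 0,"tz": 0,"twist": 0},
], fingers=0.22)

```text
time_s: 25.45
eef_pos: [414.3, 400.8, 71.7]
eef_rot: [178.6, -0.1, 179.1]
wrist_force: [1.4, -0.9, -0.0]
gripper_width: 66.8
gripper_force: 0.0
```

```bash
python3 loc.py i_ wrist; python3 - <<'E'
from h import *
w=load('i_wrist'); s=env.sense(); print(s['eef_pos'].round(1),s['eef_rot'].round(2),s['qpos'].round(1),s['gripper_width'])
A=rot(s['eef_rot']); W=cloud(w); L=(W-s['eef_pos'])@A   # in tool frame
m=(abs(L[...,0])<60)&(abs(L[...,1])<70)&(L[...,2]<12)&(L[...,2]>-60)
P=L[m]
for sgn in (1,-1):
    Q=P[(P[:,1]*sgn>0)]; print(sgn,len(Q),'zmax',np.percentile(Q[:,2],[50,90,99,100]).round(1),'inner |y| of tips',np.percentile(abs(Q[Q[:,2]>np.percentile(Q[:,2],90)][:,1]),[1,50,99]).round(1),'x',np.percentile(Q[Q[:,2]>np.percentile(Q[:,2],90)][:,0],[1,50,99]).round(1))
E
```

```text
wrist castMat 3762 rect [412.6 398.6] 49 49 46 mean [411.8 398.7  12. ]
wrist castMat 127 rect [528.8 398.6] 22 5 80 mean [528.5 398.1  10.9]
[414.9 401.5  72.6] [ 1.7856e+02 -1.0000e-02  1.7910e+02] [ 43.5  23.5 -10.8  54.8   1.   44.4] 66.71308127482432
1 6006 zmax [-52.3 -20.   -8.2  -4.1] inner |y| of tips [31.4 31.8 44.8] x [-9.8  7.6 12.3]
-1 5774 zmax [-52.  -20.3  -8.4  -4.5] inner |y| of tips [34.3 35.  47.5] x [-9.7  7.5 12.3]
```

View pics/i_wrist.png

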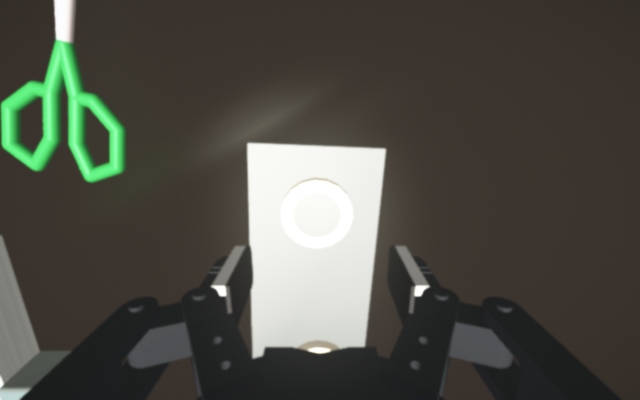

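The wrist view shows the near mat casting at (316,213), between and ahead of the open fingers. I descend and grip it.

>>> step_arm([
  {"tx": 0.2,"ty": -0.3,"tz": 2,"twist": 0},
  {"tx": 0,"ty": 0,"tz": 2.5,"twist": 0},
  {"tx": 0,"ty": 0,"tz": 1.5,"twist": 0},
  {"tx": 0,"ty": 0,"tz": 0.8,"twist": 0},
  {"tx": 0,"ty": 0,"tz": 0.3,"twist": 0},
  {"tx": 0,"ty": 0,"tz": 0,"twist": 0},
  {"tx": 0,"ty": 0,"tz": 0,"twist": 0},
])

```text
time_s: 26.2
eef_pos: [412.6, 400.9, 1.0]
eef_rot: [178.6, -0.0, 179.2]
wrist_force: [-0.3, 0.4, -0.3]
gripper_width: 66.5
gripper_force: 0.0
```

>>> step_arm([
  {"tx": 0,"ty": 0,"tz": 0,"twist": 0},
  {"tx": 0,"ty": 0,"tz": 0,"twist": 0},
  {"tx": 0,"ty": 0,"tz": 0,"twist": 0},
  {"tx": 0,"ty": 0,"tz": 0,"twist": 0},
  {"tx": 0,"ty": 0,"tz": 0,"twist": 0},
  {"tx": 0,"ty": 0,"tz": 0,"twist": 0},
], fingers=1, grip_force=25)

```text
time_s: 26.8
eef_pos: [412.3, 400.2, 0.9]
eef_rot: [178.6, -0.0, 179.1]
wrist_force: [-0.7, -3.1, 8.7]
gripper_width: 48.5
gripper_force: 27.7
```

>>> step_arm([
  {"tx": 0,"ty": 0,"tz": -1,"twist": 0},
  {"tx": 0,"ty": 0,"tz": -3,"twist": 0},
  {"tx": 0,"ty": 0,"tz": -4,"twist": 0},
  {"tx": 0,"ty": 0,"tz": -4,"twist": 0},
  {"tx": -0.6,"ty": -2,"tz": 0,"twist": 0},
  {"tx": -1.1,"ty": -3.5,"tz": 0,"twist": 0},
  {"tx": -1.1,"ty": -3.5,"tz": 0,"twist": 0},
  {"tx": -1.1,"ty": -3.5,"tz": 0,"twist": 0},
  {"tx": -1.1,"ty": -3.5,"tz": 0,"twist": 0},
  {"tx": -1.1,"ty": -3.5,"tz": 0,"twist": 0},
  {"tx": -1.1,"ty": -3.5,"tz": 0,"twist": 0},
  {"tx": -1.1,"ty": -3.5,"tz": 0,"twist": 0},
  {"tx": -1,"ty": -3.5,"tz": 0,"twist": 0},
  {"tx": 0,"ty": 0,"tz": 0,"twist": 0},
  {"tx": 0,"ty": 0,"tz": 0,"twist": 0},
])

```text
time_s: 28.3
eef_pos: [500.8, 95.7, 113.1]
eef_rot: [178.6, -0.1, 179.0]
wrist_force: [-0.5, -0.7, -0.7]
gripper_width: 48.6
gripper_force: 26.1
```

>>> step_arm([
  {"tx": 0,"ty": 0,"tz": 2,"twist": 0},
  {"tx": 0,"ty": 0,"tz": 3,"twist": 0},
  {"tx": 0,"ty": 0,"tz": 2,"twist": 0},
  {"tx": 0,"ty": 0,"tz": 1,"twist": 0},
  {"tx": 0,"ty": 0,"tz": 0.5,"twist": 0},
  {"tx": 0,"ty": 0,"tz": 0.2,"twist": 0},
  {"tx": 0,"ty": 0,"tz": 0.1,"twist": 0},
  {"tx": 0,"ty": 0,"tz": 0,"twist": 0},
  {"tx": 0,"ty": 0,"tz": 0,"twist": 0},
])

```text
time_s: 29.2
eef_pos: [500.9, 98.4, 25.1]
eef_rot: [178.6, -0.0, 179.2]
wrist_force: [0.2, 0.1, -0.4]
gripper_width: 48.9
gripper_force: 26.1
```

>>> step_arm([
  {"tx": 0,"ty": 0,"tz": 0.1,"twist": 0},
  {"tx": 0,"ty": 0,"tz": 0,"twist": 0},
])

```text
time_s: 29.4
eef_pos: [500.9, 98.4, 24.0]
eef_rot: [178.6, -0.0, 179.2]
wrist_force: [0.0, 0.3, 3.2]
gripper_width: 48.8
gripper_force: 28.2
```

>>> step_arm([
  {"tx": 0,"ty": 0,"tz": 0,"twist": 0},
  {"tx": 0,"ty": 0,"tz": 0,"twist": 0},
  {"tx": 0,"ty": 0,"tz": 0,"twist": 0},
  {"tx": 0,"ty": 0,"tz": 0,"twist": 0},
  {"tx": 0,"ty": 0,"tz": -2,"twist": 0},
  {"tx": 0,"ty": 0,"tz": -3,"twist": 0},
  {"tx": 3,"ty": 0,"tz": 0,"twist": 0},
  {"tx": 3,"ty": 0,"tz": 0,"twist": 0},
  {"tx": 0,"ty": 0,"tz": 0,"twist": 0},
], fingers=0.25)

```text
time_s: 30.3
eef_pos: [436.6, 97.7, 73.4]
eef_rot: [178.7, -0.3, 179.2]
wrist_force: [0.6, -0.4, -0.2]
gripper_width: 64.2
gripper_force: 0.0
```

>>> step_arm([
  {"tx": 0,"ty": 0,"tz": 0,"twist": 0},
  {"tx": 0,"ty": 0,"tz": 0,"twist": 0},
  {"tx": 0,"ty": 0,"tz": 0,"twist": 0},
  {"tx": 0,"ty": 0,"tz": 2,"twist": 0},
  {"tx": 0,"ty": 0,"tz": 1.5,"twist": 0},
  {"tx": 0,"ty": 0,"tz": 0,"twist": 0},
], fingers=0.76)

```text
time_s: 30.9
eef_pos: [439.8, 98.7, 37.0]
eef_rot: [178.7, -0.3, 179.1]
wrist_force: [0.5, -0.5, 0.0]
gripper_width: 20.3
gripper_force: 0.0
```

```bash
python3 loc.py j_ wrist,side
```

```text
wrist pot 81 rect [429.6  84.2] 6 3 33 mean [429.8  84.1  73.2]
wrist pot 79 rect [429.9 110.2] 3 6 52 mean [429.9 110.3  74.2]
wrist castShelf 2016 rect [488.4  97.2] 36 25 88 mean [488.1  97.2  34.9]
side castShelf 247 rect [506.3 100.9] 41 51 12 mean [506.4 100.8  36.7]
side castMat 438 rect [551.9 400.2] 48 50 41 mean [551.1 401.   13.5]
side potTray 176 rect [ 527.2 -383.3] 44 47 17 mean [ 526.5 -382.2   54.9]
side potTray 188 rect [ 432.5 -394.8] 44 50 24 mean [ 431.6 -391.7   55.1]
```

>>> step_arm([
  {"tx": 0,"ty": 0,"tz": 0.55,"twist": 0},
  {"tx": -0.5,"ty": 0,"tz": 0,"twist": 0},
  {"tx": -1,"ty": 0,"tz": 0,"twist": 0},
  {"tx": -1,"ty": 0,"tz": 0,"twist": 0},
  {"tx": -1,"ty": 0,"tz": 0,"twist": 0},
  {"tx": -1,"ty": 0,"tz": 0,"twist": 0},
  {"tx": -1,"ty": 0,"tz": 0,"twist": 0},
  {"tx": -1,"ty": 0,"tz": 0,"twist": 0},
  {"tx": -1,"ty": 0,"tz": 0,"twist": 0},
  {"tx": -1,"ty": 0,"tz": 0,"twist": 0},
  {"tx": -1,"ty": 0,"tz": 0,"twist": 0},
  {"tx": -0.7,"ty": 0,"tz": 0,"twist": 0},
  {"tx": -0.7,"ty": 0,"tz": 0,"twist": 0},
  {"tx": -0.7,"ty": 0,"tz": 0,"twist": 0},
  {"tx": -0.7,"ty": 0,"tz": 0,"twist": 0},
  {"tx": -0.7,"ty": 0,"tz": 0,"twist": 0},
  {"tx": -0.7,"ty": 0,"tz": 0,"twist": 0},
  {"tx": -0.7,"ty": 0,"tz": 0,"twist": 0},
  {"tx": 0,"ty": 0,"tz": 0,"twist": 0},
])

```text
time_s: 32.9
eef_pos: [585.7, 96.9, 32.9]
eef_rot: [178.6, -0.0, 179.1]
wrist_force: [-0.3, 0.0, -0.1]
gripper_width: 20.4
gripper_force: 0.0
```

>>> step_arm([
  {"tx": -0.6,"ty": 0,"tz": 0,"twist": 0},
  {"tx": -0.6,"ty": 0,"tz": 0,"twist": 0},
  {"tx": -0.5,"ty": 0,"tz": 0,"twist": 0},
  {"tx": -0.2,"ty": 0,"tz": 0,"twist": 0},
  {"tx": 0,"ty": 0,"tz": 0,"twist": 0},
  {"tx": 0,"ty": 0,"tz": 0,"twist": 0},
])

```text
time_s: 33.5
eef_pos: [603.4, 96.6, 32.8]
eef_rot: [178.6, -0.1, 179.2]
wrist_force: [-0.3, -0.2, 0.0]
gripper_width: 20.1
gripper_force: 0.0
```

>>> step_arm([
  {"tx": 1.5,"ty": 0,"tz": 0,"twist": 0},
  {"tx": 1.5,"ty": 0,"tz": 0,"twist": 0},
  {"tx": 0,"ty": -2,"tz": -0.1,"twist": 0},
  {"tx": 0,"ty": -3,"tz": 0,"twist": 0},
  {"tx": 0,"ty": -2.6,"tz": 0,"twist": 0},
  {"tx": 0,"ty": 0,"tz": 0,"twist": 0},
  {"tx": 0,"ty": 0,"tz": 0,"twist": 0},
  {"tx": -1,"ty": 0,"tz": 0,"twist": 0},
  {"tx": -0.6,"ty": 0,"tz": 0,"twist": 0},
  {"tx": -0.6,"ty": 0,"tz": 0,"twist": 0},
  {"tx": -0.6,"ty": 0,"tz": 0,"twist": 0},
  {"tx": 0,"ty": 0,"tz": 0,"twist": 0},
  {"tx": 0,"ty": 0,"tz": 0,"twist": 0},
], fingers=1)

```text
time_s: 34.8
eef_pos: [600.3, 20.8, 31.8]
eef_rot: [178.6, -0.1, 179.2]
wrist_force: [-0.1, 0.6, -0.3]
gripper_width: 0.1
gripper_force: 0.0
```

>>> step_arm([
  {"tx": 1.5,"ty": 0,"tz": 0,"twist": 0},
  {"tx": 3,"ty": 0,"tz": 0,"twist": 0},
  {"tx": 1,"ty": 0,"tz": -3,"twist": 0},
  {"tx": 0,"ty": 0,"tz": -4,"twist": 0},
  {"tx": 0,"ty": 0,"tz": -4,"twist": 0},
  {"tx": 0,"ty": 1,"tz": -3,"twist": 0},
  {"tx": 0,"ty": 3,"tz": 0,"twist": 0},
  {"tx": 0,"ty": 3.6,"tz": 0,"twist": 0},
  {"tx": 0,"ty": 3.6,"tz": 0,"twist": 0},
  {"tx": 0,"ty": 3.6,"tz": 0,"twist": 0},
  {"tx": 0,"ty": 3.6,"tz": 0,"twist": 0},
  {"tx": 0,"ty": 3.6,"tz": 0,"twist": 0},
  {"tx": 0,"ty": 3.6,"tz": 0,"twist": 0},
  {"tx": 0,"ty": 3.6,"tz": 0,"twist": 0},
  {"tx": 0,"ty": 3.6,"tz": 0,"twist": 0},
  {"tx": 0,"ty": 3,"tz": 0,"twist": 0},
  {"tx": 0,"ty": 0,"tz": 0,"twist": 0},
  {"tx": 0,"ty": 0,"tz": 0,"twist": 0},
], fingers=0.22)

```text
time_s: 36.6
eef_pos: [550.2, 376.2, 180.2]
eef_rot: [178.7, -0.1, 179.2]
wrist_force: [0.6, 0.5, -0.0]
gripper_width: 66.3
gripper_force: 0.0
```

```bash
python3 loc.py k_ top,side; python3 - <<'E'
from h import *
s=load('k_side'); t=load('k_top')
f=lambda i,r,c: cv2.resize(i[r[0]:r[1],c[0]:c[1]],(390,290),interpolation=cv2.INTER_CUBIC)
cv2.imwrite('pics/k.png',np.hstack([f(t['pixels'],(105,215),(240,390)),f(s['pixels'],(100,260),(190,405))])[:,:,::-1])
W=cloud(t); x,y,z=W[...,0],W[...,1],W[...,2]
for c in (289,290,315,316): print(c,[(int(v),W[v,c].round().astype(int).tolist()) for v in range(161,173)])
W=cloud(s); p=proj(s,[[612,21,24],[612,97,24]]).astype(int); print(p)
for u,v in p:
    print(np.nanmedian(W[v-1:v+2,u-1:u+2].reshape(-1,3),0).round(1))
E
```

```text
top castMat 213 rect [547.  397.4] 44 49 13 mean [547.9 397.7  12.8]
top potTray 227 rect [ 525.3 -388.3] 41 45 1 mean [ 525.3 -387.5   54.9]
top potTray 232 rect [ 431.  -396.8] 45 40 89 mean [ 430.9 -396.2   55.1]
side castMat 435 rect [552.9 400.5] 49 49 89 mean [551.4 400.9  13.7]
side potTray 147 rect [ 524.6 -380.6] 44 36 40 mean [ 524.3 -379.3   54.1]
side potTray 193 rect [ 432.4 -394.5] 45 48 8 mean [ 431.7 -391.5   54.8]
289 [(161, [622, 98, 64]), (162, [620, 98, 62]), (163, [625, 102, 26]), (164, [622, 102, 26]), (165, [619, 101, 27]), (166, [616, 101, 27]), (167, [615, 102, 21]), (168, [611, 102, 22]), (169, [609, 102, 21]), (170, [607, 103, 14]), (171, [602, 101, 28]), (172, [599, 101, 28])]
290 [(161, [622, 95, 64]), (162, [619, 95, 66]), (163, [-9223372036854775808, -9223372036854775808, -9223372036854775808]), (164, [623, 99, 24]), (165, [621, 99, 20]), (166, [617, 99, 24]), (167, [614, 99, 22]), (168, [612, 99, 18]), (169, [608, 99, 25]), (170, [607, 100, 14]), (171, [602, 99, 26]), (172, [599, 99, 26])]
315 [(161, [622, 27, 67]), (162, [619, 27, 67]), (163, [625, 28, 23]), (164, [623, 28, 22]), (165, [620, 28, 23]), (166, [617, 28, 22]), (167, [614, 28, 24]), (168, [611, 28, 22]), (169, [609, 28, 21]), (170, [606, 28, 18]), (171, [601, 28, 30]), (172, [599, 28, 27])]
316 [(161, [622, 24, 66]), (162, [619, 24, 65]), (163, [625, 25, 25]), (164, [622, 25, 26]), (165, [620, 25, 23]), (166, [617, 26, 21]), (167, [614, 25, 21]), (168, [611, 25, 24]), (169, [608, 25, 23]), (170, [606, 26, 20]), (171, [602, 25, 26]), (172, [599, 25, 28])]
[[285 194]
 [266 215]]
[614.3  20.3  23.4]
[612.9  95.6  24.1]<stdin>:6: RuntimeWarning: invalid value encountered in cast
```

View pics/k.png

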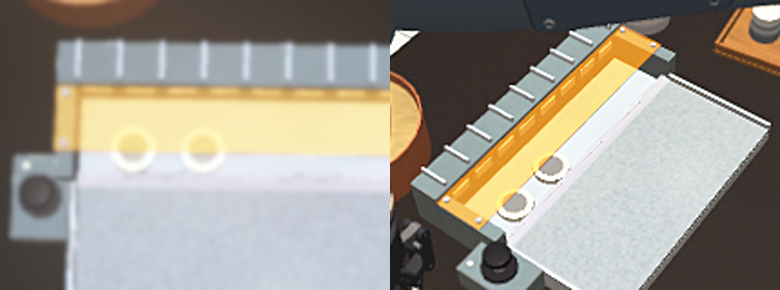

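Both castings now lie flat in the bay at (133,150) and (203,150), with tops at about 24 mm. Next is the last casting on the mat.

>>> step_arm([
  {"tx": 0,"ty": 2,"tz": 0,"twist": 0},
  {"tx": 0,"ty": 0,"tz": 3,"twist": 0},
  {"tx": 0,"ty": 0,"tz": 4,"twist": 0},
  {"tx": 0,"ty": 0,"tz": 4,"twist": 0},
  {"tx": 0,"ty": 0,"tz": 2,"twist": 0},
  {"tx": 0,"ty": 0,"tz": 0,"twist": 0},
  {"tx": 0,"ty": 0,"tz": 0,"twist": 0},
])

```text
time_s: 37.4
eef_pos: [551.4, 398.3, 52.1]
eef_rot: [178.6, -0.1, 179.1]
wrist_force: [-0.3, 0.3, 0.9]
gripper_width: 66.6
gripper_force: 0.0
```

```bash
python3 loc.py l_ wrist,side
```

```text
wrist castMat 4450 rect [551.3 397.1] 49 49 18 mean [550.2 397.1  12. ]
side castMat 438 rect [552.5 400.7] 49 49 76 mean [551.2 400.8  13.6]
```

Centred; now I descend and grip.

>>> step_arm([
  {"tx": 0,"ty": 0,"tz": 2,"twist": 0},
  {"tx": 0,"ty": 0,"tz": 1.8,"twist": 0},
  {"tx": 0,"ty": 0,"tz": 1,"twist": 0},
  {"tx": 0,"ty": 0,"tz": 0.3,"twist": 0},
  {"tx": 0,"ty": 0,"tz": 0,"twist": 0},
  {"tx": 0,"ty": 0,"tz": 0,"twist": 0},
])

```text
time_s: 38.1
eef_pos: [551.5, 400.7, 1.3]
eef_rot: [178.6, -0.0, 179.2]
wrist_force: [0.4, 0.5, 0.2]
gripper_width: 66.6
gripper_force: 0.0
```

>>> step_arm([
  {"tx": 0,"ty": 0,"tz": 0,"twist": 0},
  {"tx": 0,"ty": 0,"tz": 0,"twist": 0},
  {"tx": 0,"ty": 0,"tz": 0,"twist": 0},
  {"tx": 0,"ty": 0,"tz": 0,"twist": 0},
  {"tx": 0,"ty": 0,"tz": 0,"twist": 0},
  {"tx": 0,"ty": 0,"tz": 0,"twist": 0},
], fingers=1, grip_force=25)

```text
time_s: 38.7
eef_pos: [551.4, 400.7, 1.4]
eef_rot: [178.6, -0.0, 179.2]
wrist_force: [0.0, -0.2, 4.8]
gripper_width: 48.7
gripper_force: 25.4
```

>>> step_arm([
  {"tx": 0,"ty": 0,"tz": -1,"twist": 0},
  {"tx": 0,"ty": 0,"tz": -4,"twist": 0},
  {"tx": 0,"ty": 0,"tz": -5,"twist": 0},
  {"tx": 0,"ty": 0,"tz": -5,"twist": 0},
  {"tx": 0.4,"ty": -2,"tz": 0,"twist": 0},
  {"tx": 0.4,"ty": -3.6,"tz": 0,"twist": 0},
  {"tx": 0.4,"ty": -3.6,"tz": 0,"twist": 0},
  {"tx": 0.4,"ty": -3.6,"tz": 0,"twist": 0},
  {"tx": 0.4,"ty": -3.6,"tz": 0,"twist": 0},
  {"tx": 0.4,"ty": -3.6,"tz": 0,"twist": 0},
  {"tx": 0.4,"ty": -3.6,"tz": 0,"twist": 0},
  {"tx": 0.4,"ty": -3.6,"tz": 0,"twist": 0},
  {"tx": 0.4,"ty": -3.6,"tz": 0,"twist": 0},
  {"tx": 0.4,"ty": -3.6,"tz": 0,"twist": 0},
  {"tx": 0.4,"ty": -3.6,"tz": 0,"twist": 0},
  {"tx": 0,"ty": -3.6,"tz": 0,"twist": 0},
  {"tx": 0,"ty": -3.6,"tz": 0,"twist": 0},
  {"tx": 0,"ty": -1.1,"tz": 0,"twist": 0},
  {"tx": 0,"ty": 0,"tz": 0,"twist": 0},
  {"tx": 0,"ty": 0,"tz": 0,"twist": 0},
])

```text
time_s: 40.7
eef_pos: [500.3, -65.0, 139.5]
eef_rot: [178.6, -0.1, 179.1]
wrist_force: [-0.7, -0.9, -1.1]
gripper_width: 48.5
gripper_force: 26.1
```

>>> step_arm([
  {"tx": 0,"ty": 0,"tz": 2.5,"twist": 0},
  {"tx": 0,"ty": 0,"tz": 3.5,"twist": 0},
  {"tx": 0,"ty": 0,"tz": 3,"twist": 0},
  {"tx": 0,"ty": 0,"tz": 1.3,"twist": 0},
  {"tx": 0,"ty": 0,"tz": 0.7,"twist": 0},
  {"tx": 0,"ty": 0,"tz": 0.3,"twist": 0},
  {"tx": 0,"ty": 0,"tz": 0.1,"twist": 0},
  {"tx": 0,"ty": 0,"tz": 0.1,"twist": 0},
  {"tx": 0,"ty": 0,"tz": 0,"twist": 0},
  {"tx": 0,"ty": 0,"tz": 0,"twist": 0},
])

```text
time_s: 41.7
eef_pos: [500.5, -62.8, 24.7]
eef_rot: [178.6, -0.0, 179.1]
wrist_force: [-0.9, -0.1, -1.7]
gripper_width: 48.5
gripper_force: 26.1
```

>>> step_arm([
  {"tx": 0,"ty": 0,"tz": 0,"twist": 0},
  {"tx": 0,"ty": 0,"tz": 0,"twist": 0},
  {"tx": 0,"ty": 0,"tz": 0,"twist": 0},
  {"tx": 0,"ty": 0,"tz": 0,"twist": 0},
  {"tx": 0,"ty": 0,"tz": -2,"twist": 0},
  {"tx": 0,"ty": 0,"tz": -3,"twist": 0},
  {"tx": 3,"ty": 0,"tz": 0,"twist": 0},
  {"tx": 3,"ty": 0,"tz": 0,"twist": 0},
  {"tx": 0,"ty": 0,"tz": 0,"twist": 0},
], fingers=0.25)

```text
time_s: 42.6
eef_pos: [436.2, -62.7, 74.1]
eef_rot: [178.6, -0.3, 179.1]
wrist_force: [0.3, 0.6, -0.0]
gripper_width: 64.1
gripper_force: 0.0
```

>>> step_arm([
  {"tx": 0,"ty": 0,"tz": 0,"twist": 0},
  {"tx": 0,"ty": 0,"tz": 0,"twist": 0},
  {"tx": 0,"ty": 0,"tz": 0,"twist": 0},
  {"tx": 0,"ty": 0,"tz": 2,"twist": 0},
  {"tx": 0,"ty": 0,"tz": 1.5,"twist": 0},
  {"tx": 0,"ty": 0,"tz": 0,"twist": 0},
  {"tx": 0,"ty": 0,"tz": 0,"twist": 0},
], fingers=0.76)

```text
time_s: 43.3
eef_pos: [440.4, -62.1, 39.2]
eef_rot: [178.6, -0.1, 179.2]
wrist_force: [-0.8, 0.3, -0.5]
gripper_width: 20.5
gripper_force: 0.0
```

```bash
python3 loc.py m_ wrist,side,top
```

```text
wrist pot 79 rect [430.2 -76.7] 6 4 31 mean [430.3 -76.7  75.4]
wrist pot 79 rect [430.4 -50.7] 4 6 51 mean [430.5 -50.5  76.3]
wrist castShelf 2256 rect [489.4 -63.8] 28 36 0 mean [489.1 -63.6  34.9]
side castShelf 212 rect [504.5 -59.4] 43 47 36 mean [503.  -58.1  36.8]
side potTray 189 rect [ 433.2 -393.9] 48 44 80 mean [ 431.9 -391.6   54.9]
top potTray 226 rect [ 525.4 -388.2] 45 42 90 mean [ 525.4 -387.1   55.4]
top potTray 234 rect [ 430.9 -396.3] 43 40 89 mean [ 431.  -396.    55.3]
```

>>> step_arm([
  {"tx": 0,"ty": 0,"tz": 0.7,"twist": 0},
  {"tx": -0.5,"ty": 0,"tz": 0,"twist": 0},
  {"tx": -1,"ty": 0,"tz": 0,"twist": 0},
  {"tx": -1,"ty": 0,"tz": 0,"twist": 0},
  {"tx": -1,"ty": 0,"tz": 0,"twist": 0},
  {"tx": -1,"ty": 0,"tz": 0,"twist": 0},
  {"tx": -1,"ty": 0,"tz": 0,"twist": 0},
  {"tx": -1,"ty": 0,"tz": 0,"twist": 0},
  {"tx": -1,"ty": 0,"tz": 0,"twist": 0},
  {"tx": -1,"ty": 0,"tz": 0,"twist": 0},
  {"tx": -1,"ty": 0,"tz": 0,"twist": 0},
  {"tx": -0.7,"ty": 0,"tz": 0,"twist": 0},
  {"tx": -0.7,"ty": 0,"tz": 0,"twist": 0},
  {"tx": -0.7,"ty": 0,"tz": 0,"twist": 0},
  {"tx": -0.7,"ty": 0,"tz": 0,"twist": 0},
  {"tx": -0.7,"ty": 0,"tz": 0,"twist": 0},
  {"tx": -0.7,"ty": 0,"tz": 0,"twist": 0},
  {"tx": -0.7,"ty": 0,"tz": 0,"twist": 0},
  {"tx": 0,"ty": 0,"tz": 0,"twist": 0},
])

```text
time_s: 45.35
eef_pos: [585.3, -64.2, 32.0]
eef_rot: [178.6, -0.0, 179.2]
wrist_force: [0.1, -0.3, -0.7]
gripper_width: 20.4
gripper_force: 0.0
```

>>> step_arm([
  {"tx": -0.6,"ty": 0,"tz": 0,"twist": 0},
  {"tx": -0.6,"ty": 0,"tz": 0,"twist": 0},
  {"tx": -0.3,"ty": 0,"tz": 0,"twist": 0},
  {"tx": 0,"ty": 0,"tz": 0,"twist": 0},
  {"tx": 0,"ty": 0,"tz": 0,"twist": 0},
])

```text
time_s: 45.85
eef_pos: [599.0, -64.3, 31.9]
eef_rot: [178.6, -0.1, 179.2]
wrist_force: [0.1, -0.4, -0.3]
gripper_width: 20.3
gripper_force: 0.0
```

>>> step_arm([
  {"tx": 1.5,"ty": 0,"tz": 0,"twist": 0},
  {"tx": 2.5,"ty": 0,"tz": 0,"twist": 0},
  {"tx": 1,"ty": 0,"tz": -2,"twist": 0},
  {"tx": 0,"ty": 0,"tz": -4,"twist": 0},
  {"tx": 0,"ty": 0,"tz": -4,"twist": 0},
  {"tx": 0,"ty": 2,"tz": -2,"twist": 0},
  {"tx": 0,"ty": 3.5,"tz": 0,"twist": 0},
  {"tx": 0,"ty": 3.5,"tz": 0,"twist": 0},
  {"tx": -0.3,"ty": 3.5,"tz": 0,"twist": 0},
  {"tx": -0.3,"ty": 3.5,"tz": 0,"twist": 0},
  {"tx": -0.4,"ty": 3.5,"tz": 0,"twist": 0},
  {"tx": -0.4,"ty": 3.5,"tz": 0,"twist": 0},
  {"tx": -0.5,"ty": 2.5,"tz": 0,"twist": 0},
  {"tx": 0,"ty": 0,"tz": 0,"twist": 0},
  {"tx": 0,"ty": 0,"tz": 0,"twist": 0},
], fingers=1)

```text
time_s: 47.35
eef_pos: [571.6, 188.3, 157.9]
eef_rot: [178.7, -0.1, 179.2]
wrist_force: [0.1, -0.6, 0.1]
gripper_width: 0.3
gripper_force: 0.0
```

```bash
python3 loc.py n_ top,side,wrist; python3 - <<'E'
from h import *
s=load('n_side'); t=load('n_top'); w=load('n_wrist')
f=lambda i,r,c: cv2.resize(i[r[0]:r[1],c[0]:c[1]],(260,260),interpolation=cv2.INTER_CUBIC)
cv2.imwrite('pics/n.png',np.hstack([f(t['pixels'],(105,215),(270,420)),f(s['pixels'],(100,260),(220,405)),f(w['pixels'],(0,400),(0,640))])[:,:,::-1])
W=cloud(s)
for P in ([612,21,24],[612,97,24],[610,-64,24]):
    u,v=proj(s,[P]).astype(int)[0]; print(P,np.nanmedian(W[v-1:v+2,u-1:u+2].reshape(-1,3),0).round(1))
W=cloud(t)
for P in ([612,21,24],[612,97,24],[610,-64,24]):
    u,v=proj(t,[P]).astype(int)[0]; print(P,np.nanmedian(W[v-1:v+2,u-1:u+2].reshape(-1,3),0).round(1))
for n,c in (('s',s),('w',w),('t',t)):
    W=cloud(c); m=(W[...,2]>66)&(W[...,2]<82)&(abs(W[...,0]-575)<30)&(abs(W[...,1]-195)<30)
    if m.sum()>20: print(n,m.sum(),[np.round(q,1) for q in cv2.minAreaRect(W[m][:,:2].astype(np.float32))],np.nanmedian(W[m][:,2]))
E
```

```text
top potTray 228 rect [ 525.1 -388.1] 42 44 1 mean [ 525.4 -387.3   55. ]
top potTray 231 rect [ 430.9 -397.4] 45 40 90 mean [ 430.9 -396.    55.2]
side potTray 181 rect [ 527.5 -382.7] 44 48 26 mean [ 526.6 -382.1   54.6]
side potTray 191 rect [ 432.6 -394.4] 47 45 86 mean [ 431.8 -391.4   55.1]
[612, 21, 24] [613.3  19.5  24.1]
[612, 97, 24] [612.   97.   25.6]
[610, -64, 24] [611.4 -63.5  25.3]
[612, 21, 24] [613.8  22.6  24.4]
[612, 97, 24] [614.   98.9  23.3]
[610, -64, 24] [610.9 -62.   23.8]
s 209 [array([578.6, 196.8]), array([35.3, 35.2]), np.float64(6.6)] 73.50472575278957
w 1559 [array([577.2, 192.1]), array([34.6, 35. ]), np.float64(49.3)] 72.61016971829355
t 56 [array([570.2, 187.1]), array([20.3, 22. ]), np.float64(8.8)] 72.91092370950946
```

View pics/n.png

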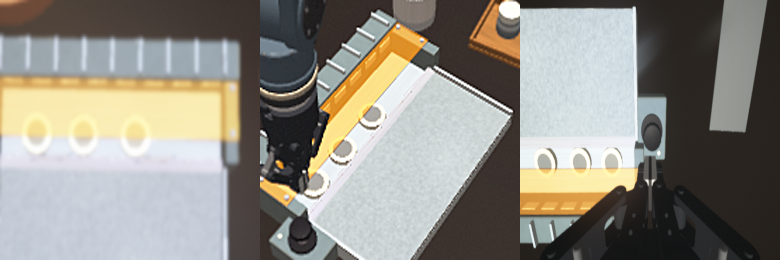

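All three castings lie flat in the bay, visible in the wrist part at (545,162), (581,162) and (612,162), with tops at about 24 mm. The key is just ahead of the fingertips, so I press it now.

>>> step_arm([
  {"tx": -0.6,"ty": 0.4,"tz": 0,"twist": 0},
  {"tx": 0,"ty": 0,"tz": 2,"twist": 0},
  {"tx": 0,"ty": 0,"tz": 3,"twist": 0},
  {"tx": 0,"ty": 0,"tz": 2,"twist": 0},
  {"tx": 0,"ty": 0,"tz": 0.8,"twist": 0},
  {"tx": 0,"ty": 0,"tz": 0.4,"twist": 0},
  {"tx": 0,"ty": 0,"tz": 0.3,"twist": 0},
  {"tx": 0,"ty": 0,"tz": 0.3,"twist": 0},
  {"tx": 0,"ty": 0,"tz": 0.3,"twist": 0},
  {"tx": 0,"ty": 0,"tz": 0.2,"twist": 0},
  {"tx": 0,"ty": 0,"tz": 0.1,"twist": 0},
  {"tx": 0,"ty": 0,"tz": 0.1,"twist": 0},
  {"tx": 0,"ty": 0,"tz": 0.1,"twist": 0},
  {"tx": 0,"ty": 0,"tz": 0,"twist": 0},
  {"tx": 0,"ty": 0,"tz": 0,"twist": 0},
])

```text
time_s: 49.0
eef_pos: [578.6, 194.1, 63.3]
eef_rot: [178.6, 0.0, 179.1]
wrist_force: [-1.4, -3.6, 6.1]
gripper_width: 0.4
gripper_force: 3.5
```

>>> step_arm([
  {"tx": 0,"ty": 0,"tz": 0.1,"twist": 0},
  {"tx": 0,"ty": 0,"tz": 0.1,"twist": 0},
  {"tx": 0,"ty": 0,"tz": 0.1,"twist": 0},
  {"tx": 0,"ty": 0,"tz": 0,"twist": 0},
  {"tx": 0,"ty": 0,"tz": 0,"twist": 0},
])

```text
time_s: 49.5
eef_pos: [578.7, 194.1, 62.0]
eef_rot: [178.6, 0.1, 179.1]
wrist_force: [-5.7, -5.9, 20.4]
gripper_width: 0.1
gripper_force: 10.6
```

The stop is reached at z 62.0 mm with 20 N. I release it and pull clear.

>>> step_arm([
  {"tx": 0,"ty": 0,"tz": 0,"twist": 0},
  {"tx": 0,"ty": 0,"tz": -0.5,"twist": 0},
  {"tx": 0,"ty": 0,"tz": -1,"twist": 0},
  {"tx": 0,"ty": 0,"tz": -2,"twist": 0},
  {"tx": 0,"ty": 0,"tz": -4,"twist": 0},
  {"tx": 0,"ty": 0,"tz": -5,"twist": 0},
  {"tx": 2,"ty": 2,"tz": -3,"twist": 0},
  {"tx": 4,"ty": 2,"tz": 0,"twist": 0},
  {"tx": 4,"ty": 2,"tz": 0,"twist": 0},
  {"tx": 4,"ty": 2,"tz": 0,"twist": 0},
  {"tx": 0,"ty": 0,"tz": 0,"twist": 0},
  {"tx": 0,"ty": 0,"tz": 0,"twist": 0},
  {"tx": 0,"ty": 0,"tz": 0,"twist": 0},
])

```text
time_s: 50.8
eef_pos: [440.1, 272.8, 216.6]
eef_rot: [178.6, -0.0, 179.2]
wrist_force: [-0.4, -0.8, -0.4]
gripper_width: -0.2
gripper_force: 0.0
```

```bash
python3 loc.py p_ top,side; python3 - <<'E'
from h import *
s=load('p_side'); t=load('p_top')
for n,c in (('s',s),('t',t)):
    W=cloud(c)
    m=(W[...,2]>55)&(W[...,2]<85)&(abs(W[...,0]-577)<22)&(abs(W[...,1]-194)<22); print(n,'key z',m.sum(),np.nanmedian(W[m][:,2]))
    for P in ([612,21,24],[612,97,24],[610,-64,24]):
        u,v=proj(c,[P]).astype(int)[0]; print(n,P,np.nanmedian(W[v-1:v+2,u-1:u+2].reshape(-1,3),0).round(1))
t0=load('top0')['pixels']; cv2.imwrite('pics/p.png',t['pixels'][80:330,130:510][:,:,::-1])
E
```

```text
top potTray 228 rect [ 525.2 -387.6] 42 44 0 mean [ 525.5 -387.4   55. ]
top potTray 233 rect [ 430.9 -397.1] 43 40 90 mean [ 431.  -396.    55.4]
side potTray 180 rect [ 527.  -384.4] 44 45 41 mean [ 526.6 -382.2   54.5]
side potTray 193 rect [ 432.5 -394.4] 43 47 3 mean [ 432.3 -391.7   54.7]
s key z 93 73.62628607407783
s [612, 21, 24] [400.5 271.1 435.4]
s [612, 97, 24] [419.9 294.5 395.9]
s [610, -64, 24] [610.6 -63.4  24.2]
t key z 145 73.23823495281545
t [612, 21, 24] [614.2  22.6  22.5]
t [612, 97, 24] [613.6  98.9  25.4]
t [610, -64, 24] [610.7 -61.9  24.9]
```

View pics/p.png

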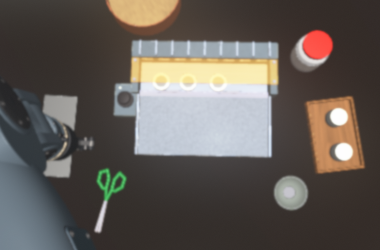

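The final picture shows three castings flat in the bay at (161,82), (188,82) and (218,82), and both pots in the tray at (338,117) and (343,152). The key is back up at about 73.5 mm, and the jar, scissors and dish have not moved.

```bash
python3 -c "
from rig import env
print(env.sign_off())"
```

```text
the job is handed in; nothing more can be done
None
```

Job handed in: both pots stand in the tray, all three castings lie flat in the bay, the start key was pressed to its stop and came back up, and the jar, scissors and dish were left where they were.

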